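# Open the double-latched guard hood of a motion-sensor test stand

### The arm

A 6-joint arm with a two-finger parallel gripper is mounted at the origin on the work surface. World frame = base frame: x ahead of the robot, y to its left, z up, the work surface at z = 0. Lengths are in mm, angles in rad, forces in N, time in s.
With the tool pointing down it reaches from about 300 to 750 mm from the base axis. Payload 8.5 kg.
Tool frame: the origin (TCP) lies at the very end of the fingers, on their centre line; the grasp point (between the pads) lies ctrl.grip_depth behind it (ctrl.grip_depth is the distance from the TCP to the grasp point, in mm); x points along the fingers, y is the direction in which the jaws open and shut, and the axes are right-handed (so a half turn about x gives the same grasp; the last joint's range is limited). The gripper opens to 88 mm and grips with 3 to 60 N. Pads are 18 mm wide; open, the fingers measure 123 mm over their backs; the gripper's body (75 mm by 187 mm) begins 45 mm behind the grasp point.
Start: joints at [-1.487, 0.381, 1.297, -0, 1.464, -0.215], TCP at [161.9, -525.613, 238.748] pointing down, gripper open.
Joint ranges: [-3.11, 3.11], [-0.89, 2.33], [0.22, 2.48], [-1.42, 4.56], [0.17, 2.85], [-2.88, 2.88]. Speed limits (rad/s): [2.39, 2.39, 3.14, 3.14, 3.14, 3.14].

### API

Orientations are given as a unit quaternion [w, x, y, z].
In Python, from rig import sensors, optics, job, ctrl gives the robot as it stands. The module is installed in compiled form; this text tells all that it offers.
- The arm moves only by the tool send_rows, never from a script. Its argument "moves" is text: rows parted by semicolons, each of 7 numbers parted by spaces: the shift along the tool's x, y, z in mm, then the turn, a rotation vector about the tool's x, y, z in degrees, then the gripper command: -1 is shut, 1 is fully open, values between are in proportion. A call has 1 to 8 rows; each row is the pose to reach, as a shift and turn from the pose commanded when the call began, along the tool's axes at that moment; what a row does not reach only later rows make up. A row lasts 1/12 s, in which the tool goes at most 41.7 mm and 7.16 degrees, less where a joint would pass 70% of its speed; a pose out of reach is approached as far as the arm can. A call with a gripper value outside its range is refused whole. The fingers move at their own pace and stop on an object; "grip_force" is the grip in N (left out, the last holds). Time passes only in rows, so rows that repeat a pose let the fingers close. It gives the time, the measured TCP pose, the force and the opening at its end, in the units of the state.
- sensors.get_state(): the state, without advancing time (a new reading comes with each control period).
- optics.camera(name): name is "scene" or "side" or "wrist"; returns a dict with "color" (420x560x3 uint8, red, green, blue), "z_map" (420x560 float32, mm along the optical axis (not along the pixel's ray), 0 where there is no reading), "fx", "fy", "cx", "cy" (pixels), "k1" (the pictures are not rectified: a ray, as slopes to the right and down, at radius r is drawn at 1 + k1 r^2 times it, then the intrinsics apply), "extrinsics" (4x4, takes a point from camera to world coordinates); the wrist camera has in their place "mount" (4x4, takes a point from camera to tool coordinates, whose origin is the TCP and whose axes are the tool frame's). Camera axes: x right, y up, looking along -z (the intrinsics and any distortion apply to the point x, -y, -z); pixel columns grow to the right and rows downward; lengths in mm; the calibration is good to about 2 mm. A picture is of the moment at which its call begins: read the wrist's pose just before it.
- job.sign_off(): hands the job in, once; it reports no verdict.
The state is a dict: "t": time; "joint_positions": joint angles; "qvel": joint speeds; "tau": joint torques, N m; "ee_pos": TCP position; "orientation": TCP orientation; "ft_force": force on the tool from outside, world axes, zero at the start; "wrist_torque": the same for the moment, N m; "width": finger opening in mm.
Only numpy, scipy, OpenCV 4.12 (cv2) and the standard library are available. Lean on these libraries where they do the work, as an engineer would, in place of code of your own. Each camera call takes 0.05 s, during which the arm holds its last target.

### The job

Open the blue guard hood of the sensor test stand so that the test hub inside can be reached: swing the black lever latch on its top round until the lever points to the rear, raise the hood the few centimetres that the red safety catch allows, reach in under the front edge and push the catch back until it lets go, then swing the hood up and leave it standing wide open. Do not force the hood past the latch or the catch, and leave the other things on the bench where they are.

Things in the scene. Friction and masses are not known exactly. Their poses are not given: they have to be found in the camera images.
- stand: Fixed test stand: grey box 220 deep (x) x 340 wide (y) x 100 mm high, blue hood on top. Origin: centre of its underside, on the bench. x points from its front (lever, handle and catch; faces the robot) to its rear (hinge), y to its left, z up. Front wall at x = -110 mm. Closed hood: top plate at z = 165, rim at z = 102, 198 deep, 334 wide, walls 4 mm, open below, windows clear.
- stand_ref (a point): Centre of the stand's deck (stand x = 0, y = 0, z = 100 mm). At the front the deck has a finger scoop, y = -71 to +71, reaching 31 mm in from the front wall, with its floor at z = 90 mm. On the deck under the hood: the iron hub, 108 mm wide, 40 mm high, centred at x = 10, y = 0.
- hood (a joint): Hood angle about its rear hinge, rad: 0 shut, grows as its front rises, stop at 1.35. About 0.6 kg, stiff friction hinge: stays at whatever angle it is left; 8 to 10 N up at its front edge raises it. Latch shut: rises under 0.03. Latch open: rises to about 0.22 (front edge 44 mm up), where the safety catch stops it until that is pushed back.
- hood_hinge (a point): Centre of the hood's hinge axis (stand x = 90, y = 0, z = 112 mm); the axis lies along the stand's y.
- hood_handle (a point): Middle of the bow handle's bar on top of the hood: a round steel bar 12 mm thick lying along the hood's y, free over y = +-45 mm, its centre 38 mm above the hood's top plate. Closed: stand x = -60, y = 0, z = 203 mm. Moves with the hood.
- hood_lip (a point): Middle of the lower outer edge of the hood's front wall (4 mm sheet). Shut: stand x = -110, y = 0, z = 102 mm (200 mm in front of, 10 mm below the hinge axis). Moves with the hood, which can be lifted from below here with fingers kept within y = +-25 mm, so that they pass between the catch's hooks.
- latch (a joint): Angle of the black lever latch, rad: 0 shut (lever points to the stand's right, -y), grows anticlockwise from above, stop at 1.5 fully open (lever points to the rear, +x). Its cam is clear of the strike from about 1.0; turn it beyond 1.2. Stays where it is left; 2 to 3 N at its end turns it. Starts at 0 to 0.12.
- latch_pivot (a point): On the latch lever's vertical pivot at mid-height of the lever: closed hood: stand x = -62, y = -105, z = 185 mm. The boss there is 22 mm wide.
- latch_tip (a point): Point on the lever 45 mm from its pivot, at its mid-height, the place to push or pinch. The lever is a bar 12 mm wide and 20 mm high (its underside 10 mm, its top 30 mm above the hood's top plate) reaching 57 mm from the pivot.
- catch (a joint): Angle of the red safety catch, rad: 0 engaged, grows as its tab is pushed to the rear (+x of the stand), stop at 0.42. Lets the hood pass from about 0.15; push it beyond 0.2. A stiff two-position catch: stays where it is left; 2 to 3 N on the tab moves it. Turns about an axis along the stand's y at stand x = -104, z = 75 mm.
- catch_tab (a point): Centre of the front face of the catch's red tab, 48 wide (y), z = 103 to 132 mm, at stand x = -104, y = 0 when engaged. Hidden by the shut hood; with the hood raised onto the catch it is 5 mm behind and up to 43 mm below that front edge (then at z = 146), so push it from the front, fingertips low on the tab, tool leaning 25 to 40 degrees. Hooks beside it: y = +-31 to +-43, up to z = 156.
- spare_hub: Loose grey cast-iron hub, 110 mm wide, 48 mm high, bystander. Origin at centre of underside.
- boot: Loose green rubber sensor boot, 44 mm wide, 54 mm high, bystander. Origin at centre of underside.
- paper_roll: Loose white paper roll standing on end, 56 mm wide, 56 mm high, bystander. Origin at centre of underside.
- connector: Loose brass pulse connector standing on end, 26 mm wide, 42 mm high, bystander. Origin at centre of underside.
- handset: Loose grey hand-held calibration set, 150 x 80 x 30 mm lying flat, bystander. Origin at centre of underside.
- screwdriver: Loose orange-handled screwdriver lying flat, 190 mm long, bystander. Origin under its middle.

How it is judged (in metres and radians):
On the way, in this order (a step that is already met when the one before it is completed fails the run):
1. the lever latch has been swung open, the hood still down (value of joint latch above 1.15 rad and value of joint hood below 0.06 rad), for 0.1 s.
2. the hood has been raised a little, with the safety catch still engaged (value of joint hood above 0.1 rad and value of joint catch below 0.1 rad), for 0.2 s.
3. the safety catch has been pushed back with the hood only slightly raised (value of joint catch above 0.15 rad and value of joint hood between 0.08 and 0.45 rad), for 0.1 s.
At the end, for the whole second after the job is handed in: The hood stands open by itself at more than 1.0 rad (57 degrees) and at rest, the latch lever is still beyond 1.1 rad and the catch still pushed back beyond 0.14 rad (value of joint hood above 1 rad and value of joint latch above 1.1 rad and value of joint catch above 0.14 rad and velocity of joint hood between -0.05 and 0.05 rad/s); the robot touches nothing.
It fails at once if the hood was forced up past the shut latch (value of joint hood above 0.07 rad and value of joint latch below 0.7 rad).
It fails at once if the hood was forced up past the engaged catch (value of joint hood above 0.3 rad and value of joint catch below 0.1 rad).
It fails at once if another thing on the bench was moved by more than 30 mm (distance of any of spare_hub, boot, paper_roll, connector, handset, screwdriver from where it was at the start of the episode above 0.03 m).
It also fails if it takes over 59 s, if anything falls off the work surface, if the arm or the gripper's body presses on something with over 40 N, if the wrist force passes 120 N, or if a joint passes its speed limit or range.

## Working session

There is one attempt and no reset: what is moved stays moved. The work goes in short steps, Python scripts to look and compute and a tool call to move; the robot and the scene stay as the last step left them, time stands still between calls to the robot, and variables do not carry over. Pictures are saved under pics/ and viewed, and the job is handed in when it is done.

Besides the shell and the picture viewer there is one more tool, called as a command line: name --argument value ..., lists and objects as JSON in quotes. send_rows: Moves the arm, as the interface text tells. Its arguments: {"type":"object","properties":{"moves":{"type":"string"},"grip_force":{"type":"number"}},"required":["moves"]}

```bash
mkdir -p pics; cat > h.py <<'E'
import numpy as np,cv2
from rig import sensors,optics,job,ctrl
from scipy.spatial.transform import Rotation as R
def pose():
    s=sensors.get_state();q=s["orientation"];T=np.eye(4)
    T[:3,:3]=R.from_quat([q[1],q[2],q[3],q[0]]).as_matrix();T[:3,3]=s["ee_pos"];return T
def snap(name,fn=None):
    T=pose();c=optics.camera(name)
    c["E"]=np.array(c["extrinsics"]) if "extrinsics" in c else T@np.array(c["mount"])
    if fn: cv2.imwrite("pics/"+fn,c["color"][:,:,::-1]); np.savez("pics/"+fn[:-4],z=c["z_map"],E=c["E"],i=[c["fx"],c["fy"],c["cx"],c["cy"],c["k1"]],color=c["color"])
    return c
def load(fn):
    d=np.load("pics/"+fn+".npz");c=dict(z_map=d["z"],E=d["E"],color=d["color"]);c.update(zip(["fx","fy","cx","cy","k1"],d["i"]));return c
def slopes(c,u,v):
    K=np.array([[c["fx"],0,c["cx"]],[0,c["fy"],c["cy"]],[0,0,1.]])
    p=np.stack([np.ravel(u),np.ravel(v)],-1).astype(float).reshape(-1,1,2)
    return cv2.undistortPointsIter(p,K,np.array([c["k1"],0,0,0,0.]),None,None,(3,40,1e-9)).reshape(-1,2)
def pts(c,u,v,z=None):
    s=slopes(c,u,v)
    if z is None: z=c["z_map"][np.ravel(v).astype(int),np.ravel(u).astype(int)]
    P=np.stack([s[:,0]*z,-s[:,1]*z,-z*np.ones(len(s))],-1)
    return P@c["E"][:3,:3].T+c["E"][:3,3]
def proj(c,P):
    P=np.atleast_2d(P);p=(P-c["E"][:3,3])@c["E"][:3,:3]
    x=p[:,0]/-p[:,2];y=-p[:,1]/-p[:,2];f=1+c["k1"]*(x*x+y*y)
    return np.stack([c["fx"]*x*f+c["cx"],c["fy"]*y*f+c["cy"]],-1)
def onplane(c,u,v,zw):
    s=slopes(c,u,v);d=np.stack([s[:,0],-s[:,1],-np.ones(len(s))],-1)@c["E"][:3,:3].T
    o=c["E"][:3,3];return o+d*((zw-o[2])/d[:,2])[:,None]
E
python3 - <<'E'
from h import *
for n in["scene","side","wrist"]:
    c=snap(n,n+"0.png");print(n,c["E"].round(3).tolist(),c["fx"],c["k1"])
print(sensors.get_state(),ctrl.grip_depth)
print(pose().round(3))
E
```

```text
scene [[0.218, -0.687, 0.693, 1502.987], [0.976, 0.139, -0.17, -180.96], [0.02, 0.714, 0.7, 1066.587], [0.0, 0.0, 0.0, 1.0]] 528.4181730629731 -0.034643609583311
side [[-0.814, 0.293, -0.501, 34.323], [-0.58, -0.404, 0.707, 798.99], [0.005, 0.867, 0.499, 665.398], [0.0, 0.0, 0.0, 1.0]] 389.1845739124525 -0.013144662969027979
wrist [[0.294, 0.91, 0.293, 238.011], [-0.956, 0.281, 0.089, -502.922], [-0.002, -0.306, 0.952, 382.982], [0.0, 0.0, 0.0, 1.0]] 290.00417598805353 0.018043034134445364
{'t': 0.15, 'joint_positions': array([-1.48729702e+00,  3.81051467e-01,  1.29804887e+00, -2.83620606e-05,
        1.46363019e+00, -2.15285528e-01]), 'qvel': array([-0.00130415, -0.00163507, -0.00377238,  0.00125554, -0.00024476,
       -0.00081888]), 'tau': array([ 1.31855752e-03, -4.38079762e+01, -2.24616927e+01,  7.12901470e-02,
        3.43457982e-02, -9.12326163e-05]), 'ee_pos': array([ 161.87666726, -525.40190318,  238.28686389]), 'orientation': array([ 0.10484286,  0.69924708,  0.10564703, -0.69921399]), 'ft_force': array([ 0.15604874,  0.17970546, -0.52981248]), 'wrist_torque': array([-0.02009121, -0.01723881,  0.05296891]), 'width': 88.19431253327194} 18.700000000000003
[[-0.00000e+00  2.94000e-01 -9.56000e-01  1.61877e+02]
 [ 1.00000e-03 -9.56000e-01 -2.94000e-01 -5.25402e+02]
 [-1.00000e+00 -1.00000e-03 -0.00000e+00  2.38287e+02]
 [ 0.00000e+00  0.00000e+00  0.00000e+00  1.00000e+00]]
```

View pics/scene0.png

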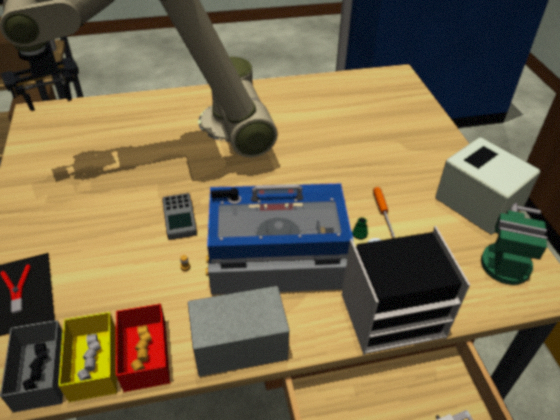

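View pics/side0.png

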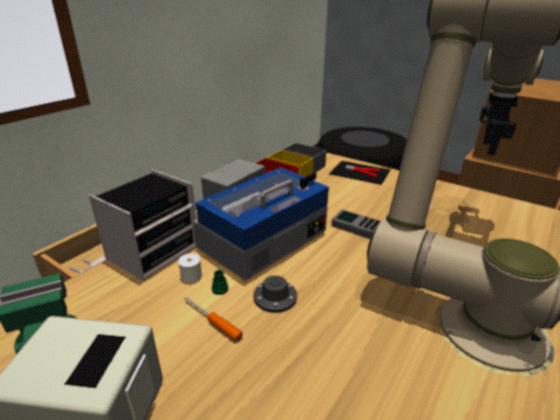

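View pics/wrist0.png

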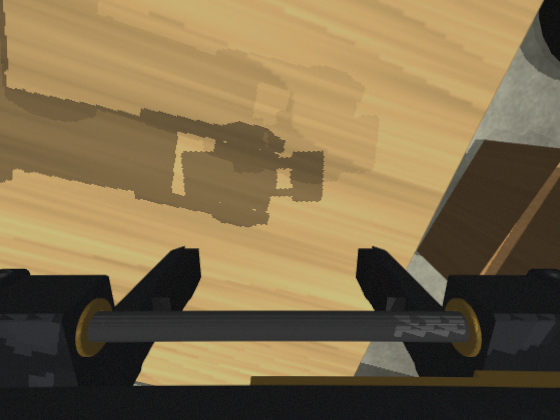

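Scene view: the stand is centred near (280,235), the lever is at about (222,194) and the handle at (277,190). Side view: the hood is near (265,205). Next I fit the stand pose from the blue pixels.

```bash
python3 - <<'E'
from h import *
allp=[]
for n in["scene0","side0"]:
    c=load(n);im=c["color"].astype(int)
    m=(im[:,:,2]>im[:,:,0]+50)&(c["z_map"]>0)
    v,u=np.nonzero(m);P=pts(c,u,v)
    k=(P[:,2]>140)&(P[:,2]<185)&(P[:,0]>200)&(P[:,0]<800)&(abs(P[:,1])<500);P=P[k]
    k=(P[:,2]>np.median(P[P[:,2]>155][:,2])-6)&(P[:,2]<np.median(P[P[:,2]>155][:,2])+6);Q=P[k]
    print(n,len(Q),np.median(Q[:,2]))
    r=cv2.minAreaRect(Q[:,:2].astype(np.float32));print(r,cv2.boxPoints(r).round(1).tolist())
E
python3 - <<'E'
import cv2
for n,(x,y,w,h) in dict(scene0=(190,170,180,130),side0=(180,150,160,130)).items():
    im=cv2.imread(f"pics/{n}.png")[y:y+h,x:x+w];cv2.imwrite(f"pics/{n}z.png",cv2.resize(im,None,fx=4.4,fy=4.4,interpolation=2))
E
```

```text
scene0 3275 163.91717564730595
((632.4539794921875, 20.494583129882812), (332.3541564941406, 200.36497497558594), 81.27071380615234) [[508.20001220703125, -128.60000610351562], [706.2999877929688, -159.0], [756.7000122070312, 169.5], [558.7000122070312, 200.0]]
side0 1948 164.5563448667951
((629.4739379882812, 23.107681274414062), (331.30548095703125, 204.35467529296875), 81.11347961425781) [[502.8999938964844, -124.80000305175781], [704.7999877929688, -156.3000030517578], [756.0, 171.0], [554.0999755859375, 202.60000610351562]]
```

```bash
python3 - <<'E'
from h import *
# distances: gather clusters of raised points at bench for obstacles
c=load("scene0")
for nm,(u,v) in dict(handset=(178,215),conn=(184,262),boot=(361,228),sd=(380,198),lever=(222,194),levR=(236,199),hand=(277,189)).items():
    print(nm,pts(c,[u],[v]).round(0).tolist())
c=load("side0")
for nm,(u,v) in dict(hub=(275,285),boot=(219,283),roll=(190,265),sd=(228,328),handset=(352,222)).items():
    print(nm,pts(c,[u],[v]).round(0).tolist())
E
```

```text
handset [[460.0, -220.0, 32.0]]
conn [[627.0, -219.0, 30.0]]
boot [[612.0, 253.0, 38.0]]
sd [[497.0, 351.0, 23.0]]
lever [[568.0, -105.0, 189.0]]
levR [[575.0, -73.0, 173.0]]
hand [[548.0, 36.0, 162.0]]
hub [[456.0, 211.0, 48.0]]
boot [[583.0, 272.0, 34.0]]
roll [[672.0, 281.0, 55.0]]
sd [[473.0, 362.0, 23.0]]
handset [[448.0, -195.0, 29.0]]
```

View pics/scene0z.png

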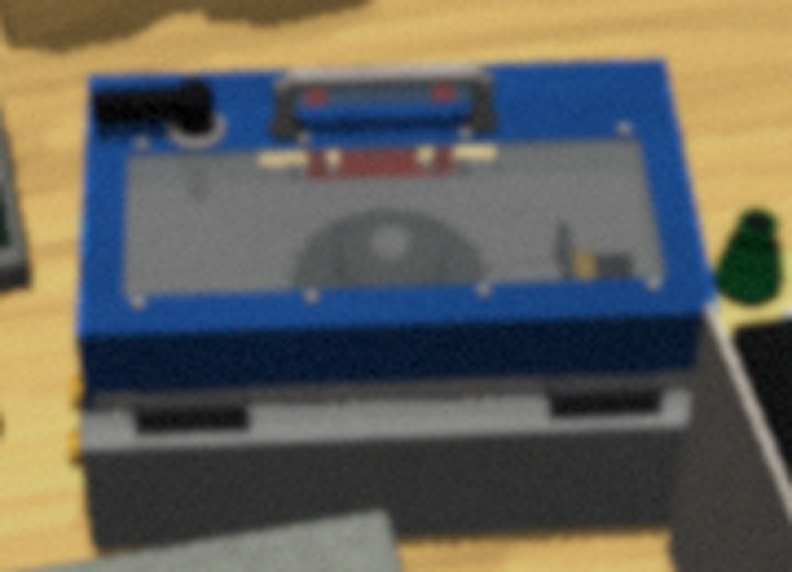

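View pics/side0z.png

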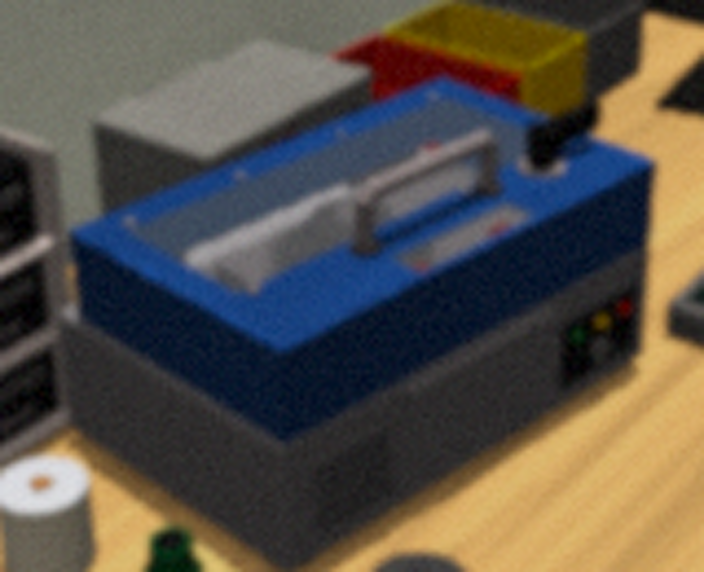

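```bash
cat >> h.py <<'E'
import os,json
SP=dict(o=[642.,20.],yaw=-8.8)
if os.path.exists("sp.json"): SP=json.load(open("sp.json"))
def SM():
    T=np.eye(4);T[:3,:3]=R.from_euler("z",SP["yaw"],degrees=True).as_matrix();T[:2,3]=SP["o"];return T
def S(p): return (SM()@np.append(p,1.))[:3]
def toS(P): return (np.atleast_2d(P)-SM()[:3,3])@SM()[:3,:3]
# tool orientation in stand frame: down, tool y at angle a(deg) from stand x, then leaned by b deg about stand y (b>0: fingers point to +x)
def TR(a,b=0):
    y=np.array([np.cos(np.radians(a)),np.sin(np.radians(a)),0]);x=np.array([0,0,-1.]);z=np.cross(x,y)
    return SM()[:3,:3]@R.from_euler("y",-b,degrees=True).as_matrix()@np.stack([x,y,z],1)
def mk(p,Rm):
    T=np.eye(4);T[:3,:3]=Rm;T[:3,3]=p;return T
def rows(targets,g,T0=None):
    T0=pose() if T0 is None else T0
    for i,T in enumerate(targets):
        D=np.linalg.inv(T0)@T;rv=R.from_matrix(D[:3,:3]).as_rotvec(degrees=True)
        print(" ".join("%.1f"%x for x in np.r_[D[:3,3],rv]),g[i] if np.ndim(g) else g,end="; ")
    print()
def interp(Ta,Tb,n):
    from scipy.spatial.transform import Slerp
    s=Slerp([0,1],R.from_matrix([Ta[:3,:3],Tb[:3,:3]]))
    return [mk(Ta[:3,3]+(Tb[:3,3]-Ta[:3,3])*f,s(f).as_matrix()) for f in np.arange(1,n+1)/n]
E
python3 - <<'E'
from h import *
T=pose();G=mk(S([-105,-143,240]),TR(0))
print(S([-105,-143,240]))
L=interp(T,G,16);rows(L[:8],-1);
rows(L[8:],-1,L[7])
E
```

```text
[ 516.35904536 -105.25314574  240.        ]
-0.1 -18.6 -28.9 -4.0 -0.0 0.0 -1; -0.2 -37.1 -57.8 -8.0 -0.0 0.0 -1; -0.2 -55.7 -86.7 -12.0 -0.0 0.0 -1; -0.3 -74.3 -115.6 -16.0 -0.0 0.0 -1; -0.4 -92.9 -144.5 -20.0 -0.0 0.0 -1; -0.5 -111.4 -173.4 -24.0 -0.0 0.0 -1; -0.6 -130.0 -202.3 -28.0 -0.0 0.0 -1; -0.6 -148.6 -231.2 -32.0 -0.0 0.0 -1; 
-0.1 -0.4 -34.4 -4.0 -0.0 0.0 -1; -0.2 -0.8 -68.7 -8.0 -0.0 0.0 -1; -0.3 -1.2 -103.1 -12.0 -0.0 0.0 -1; -0.4 -1.6 -137.4 -16.0 -0.0 0.0 -1; -0.5 -2.1 -171.8 -20.0 -0.0 0.0 -1; -0.6 -2.5 -206.1 -24.0 -0.0 0.0 -1; -0.7 -2.9 -240.5 -28.0 -0.0 0.0 -1; -0.8 -3.3 -274.8 -32.0 -0.0 0.0 -1;
```

send_rows --moves "0 -19 -29 -4 0 0 -1; 0 -37 -58 -8 0 0 -1; 0 -56 -87 -12 0 0 -1; 0 -74 -116 -16 0 0 -1; 0 -93 -145 -20 0 0 -1; 0 -111 -173 -24 0 0 -1; 0 -130 -202 -28 0 0 -1; 0 -149 -231 -32 0 0 -1"

```text
t: 0.82
ee_pos: [339.5, -313.7, 238.7]
orientation: [-0.295, -0.643, -0.295, 0.643]
ft_force: [0.6, -0.3, -0.3]
width: 36.4
```

send_rows --moves "0 0 -34 -4 0 0 -1; 0 -1 -69 -8 0 0 -1; 0 -1 -103 -12 0 0 -1; 0 -2 -137 -16 0 0 -1; 0 -2 -172 -20 0 0 -1; 0 -2 -206 -24 0 0 -1; 0 -3 -241 -28 0 0 -1; 0 -3 -275 -32 0 0 -1; "

```text
t: 1.48
ee_pos: [517.3, -103.6, 238.6]
orientation: [-0.461, -0.536, -0.461, 0.536]
ft_force: [0.5, -0.2, 1.0]
width: 0.4
```

```bash
python3 - <<'E'
from h import *
c=snap("wrist","w1.png");s=sensors.get_state();print(s["t"],s["ee_pos"],s["joint_positions"],s["width"]);print(pose().round(3))
for nm,p in dict(pivot=[-62,-105,195],tip=[-62,-162,195],bar1=[-60,-45,203],bar2=[-60,45,203],c1=[-110,-167,165],c2=[-110,167,165],c3=[88,-167,165]).items(): print(nm,proj(c,S(p)).round(0))
E
```

```text
1.5333 [519.8516252  -99.99698956 238.42423812] [-0.41493509  0.34436897  1.35511828  0.00224422  1.44193311 -0.27143947] 0.45286399700619395
[[ 1.00000e-03  9.90000e-01 -1.43000e-01  5.19852e+02]
 [ 2.00000e-03 -1.43000e-01 -9.90000e-01 -9.99970e+01]
 [-1.00000e+00  1.00000e-03 -2.00000e-03  2.38424e+02]
 [ 0.00000e+00  0.00000e+00  0.00000e+00  1.00000e+00]]
pivot [[342. 182.]]
tip [[336. 259.]]
bar1 [[356.  82.]]
bar2 [[ 374. -129.]]
c1 [[271. 247.]]
c2 [[ 267. -439.]]
c3 [[513. 248.]]
```

View pics/w1.png

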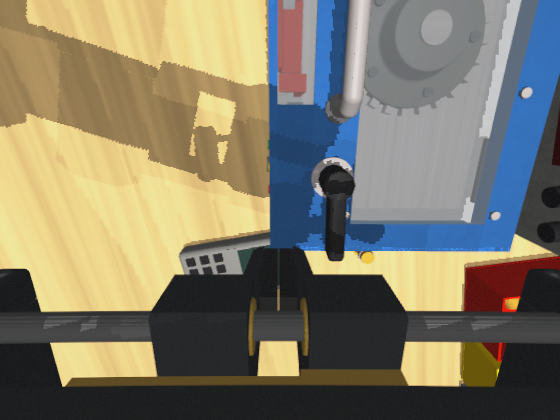

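The wrist view matches the projected model to about 3 px: pivot (340,180), lever tip (336,258), hood corner (513,248). Next I lower beside the lever and sweep it round.

```bash
python3 - <<'E'
from h import *
T=pose();print(toS(T[:3,3]))
def L(th,z=181,off=23,r=40):
    c,s=np.cos(th),np.sin(th);x,y=-off,-r
    return mk(S([-62+c*x-s*y,-105+s*x+c*y,z]),TR(np.degrees(th)))
A=[L(-.25,z) for z in(238,)];B=L(-.25)
seq=interp(T,L(-.25,238),2)+interp(L(-.25,238),B,3)+[B]
rows(seq,-1)
ths=np.linspace(-.25,1.4,17)[1:]
rows([L(t) for t in ths[:8]],-1,B)
rows([L(t) for t in ths[8:]],-1,L(ths[7]))
E
```

```text
[[-102.35265093 -137.27140204  238.42423812]]
0.2 4.1 0.4 7.4 -0.1 -0.0 -1; 0.4 8.2 0.9 14.9 -0.1 -0.0 -1; 19.4 8.1 0.9 14.9 -0.1 -0.0 -1; 38.4 8.1 1.0 14.9 -0.1 -0.0 -1; 57.4 8.1 1.0 14.9 -0.1 -0.0 -1; 57.4 8.1 1.0 14.9 -0.1 -0.0 -1; 
0.0 4.2 2.2 -5.9 0.0 0.0 -1; 0.0 8.7 3.9 -11.8 0.0 0.0 -1; 0.0 13.3 5.1 -17.7 0.0 0.0 -1; 0.0 18.0 5.9 -23.6 0.0 0.0 -1; 0.0 22.7 6.1 -29.5 0.0 0.0 -1; 0.0 27.5 5.9 -35.5 0.0 0.0 -1; 0.0 32.2 5.2 -41.4 0.0 0.0 -1; 0.0 36.8 4.0 -47.3 0.0 0.0 -1; 
0.0 4.2 2.2 -5.9 0.0 0.0 -1; 0.0 8.7 3.9 -11.8 0.0 0.0 -1; 0.0 13.3 5.1 -17.7 0.0 0.0 -1; 0.0 18.0 5.9 -23.6 0.0 0.0 -1; 0.0 22.7 6.1 -29.5 0.0 0.0 -1; 0.0 27.5 5.9 -35.5 0.0 0.0 -1; 0.0 32.2 5.2 -41.4 0.0 0.0 -1; 0.0 36.8 4.0 -47.3 0.0 0.0 -1;
```

send_rows --moves "0 4 0 7 0 0 -1; 0 8 1 14 0 0 -1; 20 8 1 15 0 0 -1; 39 8 1 15 0 0 -1; 57 8 1 15 0 0 -1; 57 8 1 15 0 0 -1; 57 8 1 15 0 0 -1"

```text
t: 2.12
ee_pos: [524.1, -107.5, 181.5]
orientation: [-0.385, -0.592, -0.386, 0.593]
ft_force: [-0.2, -0.5, -0.3]
width: 0.9
```

send_rows --moves "0 4.2 2.2 -6 0 0 -1; 0 8.7 3.9 -12 0 0 -1; 0 13.3 5.1 -18 0 0 -1; 0 18 5.9 -24 0 0 -1; 0 22.7 6.1 -30 0 0 -1; 0 27.5 5.9 -36 0 0 -1; 0 32 5 -41 0 0 -1; 0 37 4 -47 0 0 -1"

```text
t: 2.78
ee_pos: [556.7, -126.7, 183.3]
orientation: [0.591, 0.388, 0.59, -0.389]
ft_force: [-2.3, -1.0, 0.7]
width: 0.7
```

```bash
python3 - <<'E'
from h import *
c=snap("wrist","w2.png");s=sensors.get_state();print(s["t"],s["ft_force"],s["joint_positions"]);T=pose();print(toS(T[:3,3]),np.degrees(np.arctan2(T[1,1],T[0,1]))+8.8,T[:,0])
E
```

```text
2.8333 [-0.24698565 -0.00722994  1.1833384 ] [-4.30524967e-01  4.62014817e-01  1.33045561e+00 -3.76979605e-04
  1.34725200e+00 -8.44816697e-01]
[[ -61.14710601 -158.00642968  183.20722253]] 32.54198168665614 [ 0.00154616 -0.0011146  -0.99999818  0.        ]
```

View pics/w2.png

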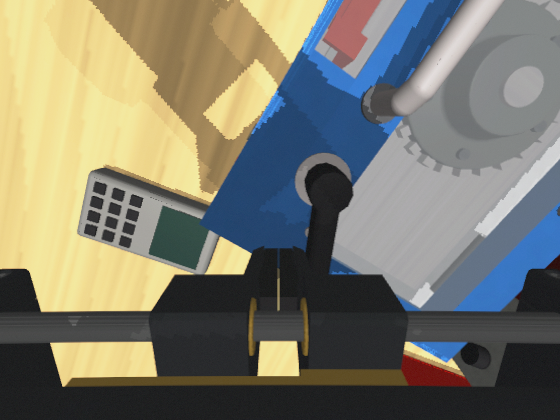

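```bash
python3 - <<'E'
from h import *
T=pose()
def L(th,z=181,off=20,r=38):
    c,s=np.cos(th),np.sin(th);x,y=-off,-r
    return mk(S([-62+c*x-s*y,-105+s*x+c*y,z]),TR(np.degrees(th)))
ths=np.linspace(.57,1.45,11)[1:]
rows([L(t) for t in ths[:7]],-1)
rows([L(t) for t in ths[7:]],-1,L(ths[6]))
E
```

```text
2.2 11.3 -5.5 -5.2 0.1 -0.1 -1; 2.2 14.8 -4.2 -10.2 0.1 -0.0 -1; 2.2 18.5 -3.2 -15.2 0.1 -0.0 -1; 2.2 22.2 -2.6 -20.3 0.1 -0.0 -1; 2.2 26.0 -2.2 -25.3 0.1 -0.0 -1; 2.2 29.7 -2.2 -30.4 0.1 -0.0 -1; 2.2 33.5 -2.6 -35.4 0.1 -0.0 -1; 
0.0 3.4 1.6 -5.0 0.0 0.0 -1; 0.0 7.0 2.9 -10.1 0.0 0.0 -1; 0.0 10.6 3.9 -15.1 0.0 0.0 -1;
```

send_rows --moves "0 7 -4 -5 0 0 -1; 0 14 -4 -10 0 0 -1; 0 18.5 -3.2 -15 0 0 -1; 0 22 -2.6 -20 0 0 -1; 0 26 -2.2 -25 0 0 -1; 0 29.7 -2.2 -30 0 0 -1; 0 33.5 -2.6 -35 0 0 -1"

```text
t: 3.42
ee_pos: [586.0, -111.1, 183.0]
orientation: [0.68, 0.193, 0.68, -0.194]
ft_force: [-5.0, -3.1, 1.0]
width: 0.5
```

send_rows --moves "0 3.4 1.6 -5 0 0 -1; 0 7 3 -10 0 0 -1; 0 10.6 3.9 -15 0 0 -1; 0 10.6 3.9 -15 0 0 -1"

```text
t: 3.75
ee_pos: [594.7, -104.9, 182.9]
orientation: [0.699, 0.102, 0.7, -0.104]
ft_force: [-5.9, -6.9, 1.6]
width: 0.4
```

```bash
python3 - <<'E'
from h import *
c=snap("wrist","w3.png");s=sensors.get_state();print(s["t"],s["ft_force"],s["joint_positions"]);T=pose();print(toS(T[:3,3]),np.degrees(np.arctan2(T[1,1],T[0,1]))+8.8)
for t in (1.1,1.2,1.3,1.4,1.5): print(t,proj(c,S([-62+57*np.sin(t),-105-57*np.cos(t),195])).round(0))
print(proj(c,S([-62,-105,195])))
E
```

```text
3.8 [-4.77027997 -5.80584861  0.80772785] [-0.36929447  0.51722154  1.2330387  -0.00310229  1.3911971  -1.64324931]
[[ -27.73274609 -130.74380097  182.90823049]] 81.82398308900527
1.1 [[283. 302.]]
1.2 [[293. 304.]]
1.3 [[304. 306.]]
1.4 [[314. 307.]]
1.5 [[325. 307.]]
[[322.50520033 205.6481103 ]]
```

View pics/w3.png

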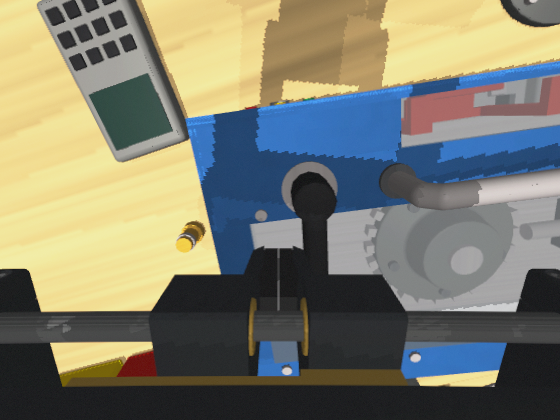

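```bash
python3 - <<'E'
from h import *
T=pose();U=T.copy();U[:3,3]+=-12*T[:3,1];V=U.copy();V[2,3]=255
G=mk(S([-60,0,255]),TR(0))
rows([U]+interp(U,V,2)+[V],-1)
rows(interp(V,G,13),1,V) 
E
```

```text
0.0 -12.0 0.0 -0.0 -0.0 0.0 -1; -36.0 -12.1 -0.0 0.0 -0.0 0.0 -1; -72.1 -12.2 -0.0 0.0 -0.0 0.0 -1; -72.1 -12.2 -0.0 -0.0 -0.0 0.0 -1; 
-0.0 10.5 -3.9 6.3 0.0 0.0 1; -0.1 21.1 -7.8 12.6 0.0 0.0 1; -0.1 31.6 -11.7 18.9 0.0 0.0 1; -0.1 42.1 -15.5 25.2 0.0 0.0 1; -0.2 52.6 -19.4 31.5 0.0 0.1 1; -0.2 63.2 -23.3 37.8 0.1 0.1 1; -0.2 73.7 -27.2 44.1 0.1 0.1 1; -0.3 84.2 -31.1 50.4 0.1 0.1 1; -0.3 94.7 -35.0 56.6 0.1 0.1 1; -0.3 105.3 -38.9 62.9 0.1 0.1 1; -0.3 115.8 -42.8 69.2 0.1 0.1 1; -0.4 126.3 -46.6 75.5 0.1 0.1 1; -0.4 136.8 -50.5 81.8 0.1 0.1 1;
```

send_rows --moves "0 -12 0 0 0 0 -1; -36 -12 0 0 0 0 -1; -72 -12 0 0 0 0 -1; -72 -12 0 0 0 0 -1; -72 -12 0 0 0 0 -1"

```text
t: 4.22
ee_pos: [592.2, -115.9, 256.5]
orientation: [0.701, 0.104, 0.697, -0.105]
ft_force: [0.2, -0.7, 0.2]
width: 0.4
```

```bash
python3 - <<'E'
from h import *
c=snap("wrist","w4.png");T=pose();print(toS(T[:3,3]))
for t in (1.1,1.2,1.3,1.4,1.5): print(t,proj(c,S([-62+57*np.sin(t),-105-57*np.cos(t),195])).round(0))
print(proj(c,S([-62,-105,195])))
E
```

```text
[[ -29.02915829 -141.68918231  254.57137033]]
1.1 [[296. 242.]]
1.2 [[303. 244.]]
1.3 [[310. 245.]]
1.4 [[318. 246.]]
1.5 [[325. 245.]]
[[323.11088296 173.36146601]]
```

View pics/w4.png

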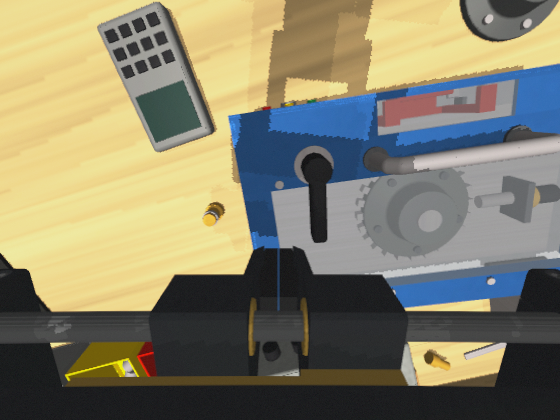

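The lever now points to the rear, from (317,170) to (319,241), so it is at about 1.5 rad. Next is the handle.

send_rows --moves "0 11 -4 6 0 0 0; 0 21 -8 13 0 0 0.5; 0 32 -12 19 0 0 1; 0 42 -16 25 0 0 1; 0 53 -19 32 0 0 1; 0 63 -23 38 0 0 1; 0 74 -27 44 0 0 1; 0 84 -31 50 0 0 1"

```text
t: 4.93
ee_pos: [585.9, -25.3, 252.5]
orientation: [0.588, 0.391, 0.59, -0.392]
ft_force: [0.3, 0.1, -0.6]
width: 51.3
```

```bash
python3 - <<'E'
from h import *
V=pose();G=mk(S([-60,0,255]),TR(0))
rows(interp(V,G,6)+[G],1) 
E
```

```text
-0.4 3.0 -8.6 5.3 -0.0 0.0 1; -0.8 6.0 -17.2 10.5 -0.0 0.0 1; -1.2 9.0 -25.7 15.8 -0.0 0.1 1; -1.6 12.1 -34.3 21.0 -0.0 0.1 1; -2.1 15.1 -42.9 26.3 -0.1 0.1 1; -2.5 18.1 -51.5 31.6 -0.1 0.1 1; -2.5 18.1 -51.5 31.6 -0.1 0.1 1;
```

send_rows --moves "0 3 -8 5 0 0 1; 0 6 -16 10 0 0 1; 0 9 -25 16 0 0 1; 0 12 -34 21 0 0 1; 0 14 -44 27 0 0 1; 0 14 -44 30 0 0 1; 0 14 -44 30 0 0 1; 0 14 -44 30 0 0 1"

```text
t: 5.6
ee_pos: [581.8, 20.0, 252.9]
orientation: [-0.469, -0.528, -0.47, 0.529]
ft_force: [0.2, -0.2, 0.1]
width: 88.2
```

```bash
python3 - <<'E'
from h import *
c=snap("wrist","w5.png");V=pose();G=mk(S([-60,0,255]),TR(0));print(toS(V[:3,3]),sensors.get_state()["joint_positions"])
print(proj(c,[S([-60,-40,203]),S([-60,40,203])]))
D=mk(S([-60,0,187]),TR(0))
rows([G]+interp(G,D,3)+[D],1) 
E
```

```text
[[-59.4334281   -9.29680771 253.06750884]] [-1.69055098e-01  4.29323056e-01  1.17677083e+00  6.86472121e-05
  1.53676702e+00 -5.02659384e-02]
[[275.96565302 266.96788235]
 [279.85956596 160.76860249]]
-1.9 -0.2 -9.3 2.0 -0.0 0.1 1; 20.7 -0.2 -9.3 2.0 -0.0 0.1 1; 43.4 -0.2 -9.3 2.0 -0.0 0.1 1; 66.1 -0.2 -9.3 2.0 -0.0 0.1 1; 66.1 -0.2 -9.3 2.0 -0.0 0.1 1;
```

View pics/w5.png

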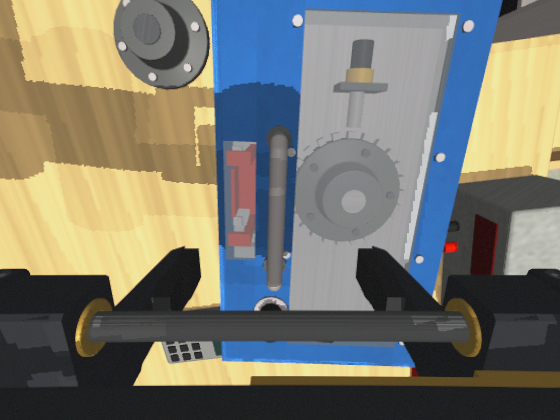

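The bar at column 277 lies between the jaws. I descend and grip.

send_rows --moves "0 0 -9 2 0 0 1; 21 0 -9 2 0 0 1; 43 0 -9 2 0 0 1; 66 0 -9 2 0 0 1; 66 0 -9 2 0 0 1; 66 0 -9 2 0 0 0; 66 0 -9 2 0 0 -0.9; 66 0 -9 2 0 0 -1" --grip_force 25

```text
t: 6.32
ee_pos: [583.7, 28.9, 189.3]
orientation: [0.461, 0.538, 0.459, -0.537]
ft_force: [-0.2, 0.8, 0.0]
width: 70.2
```

send_rows --moves "0 0 0 0 0 0 -1; 0 0 0 0 0 0 -1; 0 0 0 0 0 0 -1; 0 0 0 0 0 0 -1; 0 0 0 0 0 0 -1; 0 0 0 0 0 0 -1; 0 0 0 0 0 0 -1; 0 0 0 0 0 0 -1"

```text
t: 6.98
ee_pos: [583.1, 29.1, 187.7]
orientation: [-0.46, -0.537, -0.46, 0.537]
ft_force: [0.3, -0.4, 0.5]
width: 17.1
```

```bash
python3 - <<'E'
from h import *
s=sensors.get_state();print(s["width"],s["ft_force"])
T=pose();print(toS(T[:3,3]))
def rot(th):
    M=SM()@np.array(mk([90,0,112],np.eye(3)));X=mk([0,0,0],R.from_rotvec([0,th,0]).as_matrix())
    return M@X@np.linalg.inv(M)
for sg in (1,): 
  print(rot(sg*.1)@np.append(T[:3,3],1))
  rows([rot(t)@T for t in np.arange(1,9)*.0225],-1)
E
```

```text
17.051306703890326 [ 0.27999381 -0.41197616  0.49718651]
[[-5.96011957e+01 -6.50670196e-03  1.87733748e+02]]
[591.30975284  27.84068065 202.2905937    1.        ]
-3.3 1.7 -0.0 0.0 -0.0 -1.3 -1; -6.7 3.6 -0.0 0.0 -0.0 -2.6 -1; -9.9 5.4 -0.0 0.0 -0.0 -3.9 -1; -13.1 7.4 -0.0 0.0 -0.0 -5.2 -1; -16.3 9.4 -0.0 0.0 -0.0 -6.4 -1; -19.4 11.6 -0.0 0.0 -0.0 -7.7 -1; -22.5 13.7 -0.0 0.0 -0.0 -9.0 -1; -25.6 16.0 -0.0 0.0 -0.0 -10.3 -1;
```

send_rows --moves "0 0 0 0 0 0 -1; 0 0 0 0 0 0 -1; 0 0 0 0 0 0 -1; 0 0 0 0 0 0 -1"

```text
t: 7.32
ee_pos: [581.4, 29.4, 187.6]
orientation: [-0.459, -0.536, -0.461, 0.538]
ft_force: [-8.2, 0.6, 3.1]
width: 11.0
```

send_rows --moves "-3.3 1.7 0 0 0 -1.3 -1; -6.7 3.6 0 0 0 -2.6 -1; -10 5.4 0 0 0 -4 -1; -13 7.4 0 0 0 -5.2 -1; -16.3 9.4 0 0 0 -6.4 -1; -19.4 11.6 0 0 0 -7.7 -1; -22.5 13.7 0 0 0 -9 -1; -25.6 16 0 0 0 -10.3 -1"

```text
t: 7.98
ee_pos: [596.2, 27.1, 212.3]
orientation: [-0.407, -0.491, -0.509, 0.578]
ft_force: [-13.1, 2.0, -1.6]
width: 10.9
```

send_rows --moves "0 0 0 0 0 0 -1; 0 0 0 0 0 0 -1; 0 0 0 0 0 0 -1; 0 0 0 0 0 0 -1"

```text
t: 8.32
ee_pos: [596.7, 27.0, 212.8]
orientation: [-0.408, -0.492, -0.508, 0.578]
ft_force: [-11.2, 0.8, 0.9]
width: 11.0
```

```bash
python3 - <<'E'
from h import *
s=sensors.get_state();print(s["t"],s["width"],s["ft_force"]);T=pose()
g=toS((T@[-18.7,0,0,1])[:3])[0];print(g, "hood",np.arctan2(g[2]-112,90-g[0])-np.arctan2(91,150))
c=snap("side","s6.png");cv2.imwrite("pics/s6z.png",cv2.resize(c["color"][130:290,160:360,::-1],None,fx=4,fy=4[0] if 0 else 3.6))
E
```

```text
8.3167 11.030505515163311 [-11.19394806   0.81542328   0.88583401]
[-4.23235202e+01  1.28061023e-02  2.31200819e+02] hood 0.1879656869748052<stdin>:4: SyntaxWarning: 'int' object is not subscriptable; perhaps you missed a comma?
```

View pics/s6z.png

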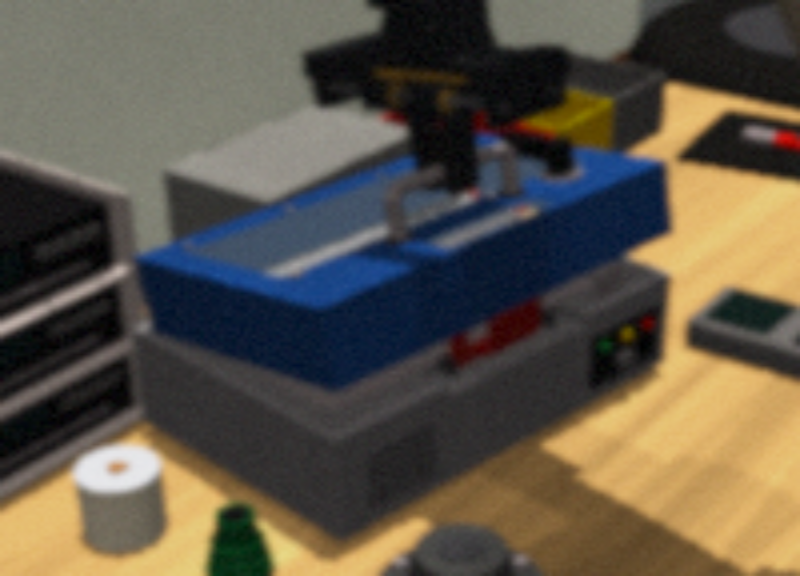

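```bash
python3 - <<'E'
from h import *
T=pose();print(TR(90,40).round(2),toS(T[:3,3]))
V=T@mk([-70,0,0],np.eye(3));print(toS(V[:3,3]))
G=mk(S([-215,0,220]),TR(90,40))
L=interp(V,G,16);rows(L[:8],0,V);rows(L[8:],-1,L[7])
E
```

```text
[[ 0.64  0.15  0.76]
 [-0.1   0.99 -0.12]
 [-0.77  0.    0.64]] [[-4.57921302e+01  6.97321785e-03  2.12842904e+02]]
[[-3.28044252e+01  1.85738578e-02  2.81627491e+02]]
5.9 -10.5 0.0 -5.2 -2.5 2.5 0; 11.8 -20.9 0.0 -10.5 -4.9 5.0 0; 17.7 -31.4 0.0 -15.7 -7.4 7.4 0; 23.6 -41.9 0.0 -20.9 -9.9 9.9 0; 29.5 -52.4 0.1 -26.1 -12.4 12.4 0; 35.4 -62.8 0.1 -31.4 -14.8 14.9 0; 41.3 -73.3 0.1 -36.6 -17.3 17.3 0; 47.2 -83.8 0.1 -41.8 -19.8 19.8 0; 
0.8 -8.4 -8.6 -5.2 -2.5 2.5 -1; 1.7 -16.7 -17.2 -10.5 -4.9 5.0 -1; 2.5 -25.1 -25.8 -15.7 -7.4 7.4 -1; 3.3 -33.5 -34.3 -20.9 -9.9 9.9 -1; 4.2 -41.9 -42.9 -26.1 -12.4 12.4 -1; 5.0 -50.2 -51.5 -31.4 -14.8 14.9 -1; 5.8 -58.6 -60.1 -36.6 -17.3 17.3 -1; 6.6 -67.0 -68.7 -41.8 -19.8 19.8 -1;
```

send_rows --moves "0 0 0 0 0 0 -0.5; 0 0 0 0 0 0 0; 0 0 0 0 0 0 0.3; 0 0 0 0 0 0 0.3; 0 0 0 0 0 0 0.3; 0 0 0 0 0 0 0.3; -20 0 0 0 0 0 0.3; -40 0 0 0 0 0 0.3"

```text
t: 9.03
ee_pos: [605.7, 25.6, 252.5]
orientation: [-0.409, -0.493, -0.507, 0.577]
ft_force: [0.1, 0.8, 0.5]
width: 57.3
```

send_rows --moves "-30 0 0 0 0 0 0.3; -30 -10 0 -5 -2 2 0; -24 -21 0 -10 -5 5 0; -18 -31 0 -16 -7 7 -1; -12 -42 0 -21 -10 10 -1; -5 -52 0 -26 -12 12 -1; 3 -63 0 -31 -15 15 -1; 10 -73 0 -37 -17 17 -1"

```text
t: 9.7
ee_pos: [532.3, 37.4, 255.8]
orientation: [0.694, 0.317, 0.52, -0.385]
ft_force: [1.1, 0.5, -0.2]
width: 13.0
```

send_rows --moves "1 -8 -8 -5 -2.5 2.5 -1; 2 -16 -16 -10 -5 5 -1; 2 -25 -25 -16 -7 7 -1; 3 -33 -33 -21 -10 10 -1; 4 -41 -41 -26 -12 12 -1; 5 -50 -50 -31 -15 15 -1; 5 -50 -50 -31 -15 15 -1; 5 -50 -50 -31 -15 15 -1"

```text
t: 10.37
ee_pos: [466.7, 53.0, 236.7]
orientation: [0.856, 0.135, 0.465, -0.181]
ft_force: [-0.1, 0.0, 0.2]
width: 0.3
```

```bash
python3 - <<'E'
from h import *
s=sensors.get_state();print(s["t"],s["width"],s["ft_force"],s["joint_positions"]);T=pose();print(toS(T[:3,3]))
G=mk(S([-215,0,220]),TR(90,40));A=mk(S([-145,0,130]),TR(90,40))
rows(interp(T,G,3)+interp(G,A,4)+[A],-1)
E
```

```text
10.3667 0.2515398816127665 [-0.08099909  0.02177696  0.18397046] [-0.0549515   0.07715198  1.84540646 -0.24699741  0.69027952 -1.00730405]
[[-178.32598444    5.80415981  236.6540756 ]]
-1.5 -5.8 -12.2 -5.3 -2.4 2.4 -1; -3.0 -11.6 -24.4 -10.6 -4.9 4.8 -1; -4.5 -17.3 -36.5 -15.9 -7.3 7.1 -1; 23.7 -13.7 -34.5 -15.9 -7.3 7.1 -1; 51.8 -10.0 -32.4 -15.9 -7.3 7.1 -1; 80.0 -6.3 -30.4 -15.9 -7.3 7.1 -1; 108.2 -2.6 -28.3 -15.9 -7.3 7.1 -1; 108.2 -2.6 -28.3 -15.9 -7.3 7.1 -1;
```

send_rows --moves "-1.5 -6 -12 -5 -2.4 2.4 -1; -3 -12 -24 -11 -5 5 -1; -4.5 -17 -36 -16 -7.3 7 -1; 24 -14 -34 -16 -7.3 7 -1; 52 -10 -32 -16 -7.3 7 -1; 80 -6 -30 -16 -7.3 7 -1; 108 -3 -28 -16 -7.3 7 -1; 108 -3 -28 -16 -7.3 7 -1"

```text
t: 11.03
ee_pos: [507.7, 42.1, 144.4]
orientation: [0.899, 0.032, 0.431, -0.071]
ft_force: [1.0, -0.2, 0.2]
width: 0.4
```

```bash
python3 - <<'E'
from h import *
c=snap("wrist","w7.png");c2=snap("side","s7.png");cv2.imwrite("pics/s7z.png",cv2.resize(c2["color"][130:290,160:360,::-1],None,fx=4,fy=3.6))
s=sensors.get_state();print(s["t"],s["width"],s["ft_force"],s["joint_positions"]);T=pose();print(toS(T[:3,3]),(TR(90,40).T@T[:3,:3]).round(3))
for p in ([-104,0,117],[-104,-24,103],[-104,24,103],[-104,24,132],[-108,-165,140],[-108,165,140],[-104,31,156]): print(p,proj(c,S(p)).round(0))
E
```

```text
11.1333 0.20363574263818768 [0.03821093 1.0588863  0.03613435] [-0.14471362  0.2635071   2.02435757 -0.05116924  0.17710512 -1.51503625]
[[-139.18147465    1.63820152  145.55069067]] [[ 1.     0.003  0.021]
 [-0.003  1.     0.002]
 [-0.021 -0.002  1.   ]]
[-104, 0, 117] [[277. 246.]]
[-104, -24, 103] [[245. 228.]]
[-104, 24, 103] [[310. 228.]]
[-104, 24, 132] [[313. 266.]]
[-108, -165, 140] [[ 20. 276.]]
[-108, 165, 140] [[536. 277.]]
[-104, 31, 156] [[326. 302.]]
```

View pics/w7.png

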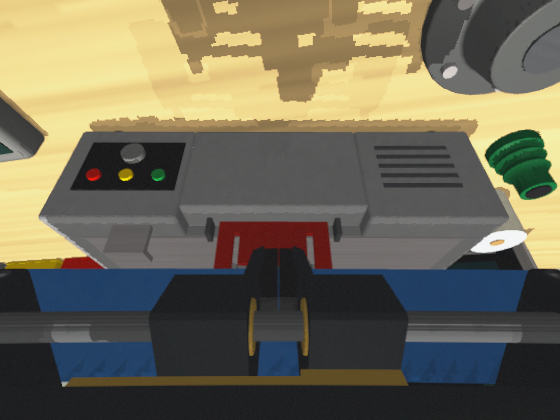

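View pics/s7z.png

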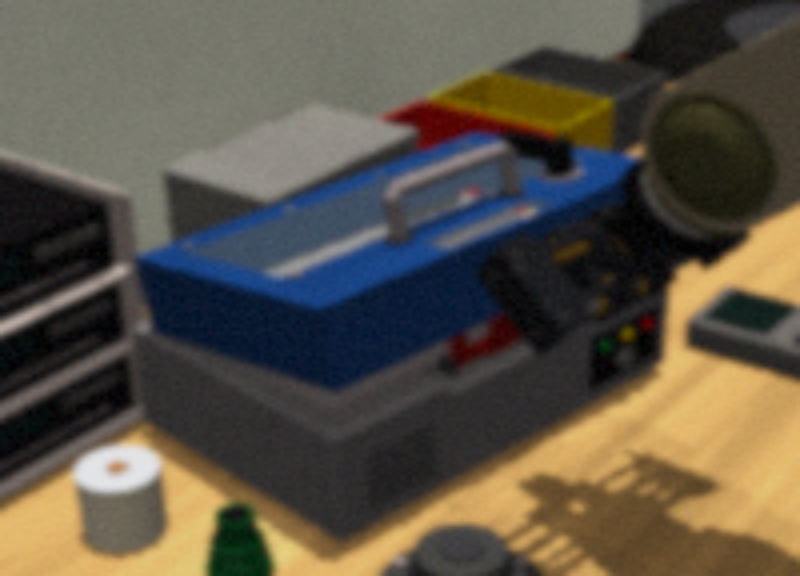

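The wrist joint is at its limit (q5 = 0.177), so I reduce the lean to 33°. The tab is visible at about (272,245), engaged, with the hood edge above it.

```bash
python3 - <<'E'
from h import *
T=pose();A=mk(S([-150,0,140]),TR(90,33))
rows(interp(T,A,3)+[A],-1)
E
```

```text
-0.8 -0.5 -4.0 0.0 1.9 0.1 -1; -1.6 -1.1 -7.9 0.1 3.9 0.1 -1; -2.4 -1.6 -11.9 0.1 5.8 0.2 -1; -2.4 -1.6 -11.9 0.1 5.8 0.2 -1;
```

send_rows --moves "-1 0 -4 0 2 0 -1; -2 -1 -8 0 4 0 -1; -2 -2 -12 0 6 0 -1; -2 -2 -12 0 6 0 -1"

```text
t: 11.47
ee_pos: [492.9, 42.7, 141.0]
orientation: [0.876, 0.035, 0.477, -0.069]
ft_force: [-0.2, 0.8, 0.3]
width: 0.9
```

```bash
python3 - <<'E'
from h import *
s=sensors.get_state();print(s["t"],s["ft_force"],s["joint_positions"]);T=pose();print(toS(T[:3,3]),R.from_matrix(TR(90,33).T@T[:3,:3]).as_rotvec(degrees=True))
A=mk(S([-140,0,120]),TR(90,33));
rows(interp(T,A,4)+[A],-1)
E
```

```text
11.4667 [-0.24967393  0.77030965  0.30289136] [-0.15066384  0.25357861  1.98928918 -0.01610933  0.32493566 -1.55487264]
[[-150.84743605   -0.36138729  140.99545831]] [-0.1033151   0.12162242 -0.20356254]
5.9 0.1 -0.6 0.0 -0.0 0.1 -1; 11.8 0.2 -1.1 0.1 -0.1 0.1 -1; 17.6 0.3 -1.7 0.1 -0.1 0.2 -1; 23.5 0.4 -2.3 0.1 -0.1 0.2 -1; 23.5 0.4 -2.3 0.1 -0.1 0.2 -1;
```

send_rows --moves "6 0 -1 0 0 0 -1; 12 0 -1 0 0 0 -1; 18 0 -2 0 0 0 -1; 24 0 -2 0 0 0 -1; 24 0 -2 0 0 0 -1; 24 0 -2 0 0 0 -1"

```text
t: 11.97
ee_pos: [503.7, 40.9, 117.9]
orientation: [0.875, 0.035, 0.478, -0.068]
ft_force: [-0.3, -0.1, 0.7]
width: 0.1
```

```bash
python3 - <<'E'
from h import *
s=sensors.get_state();print(s["t"],s["ft_force"],s["joint_positions"]);T=pose();print(toS(T[:3,3]),R.from_matrix(TR(90,33).T@T[:3,:3]).as_rotvec(degrees=True))
A=mk(S([-120,0,103]),TR(90,33));
rows(interp(T,A,4)+[A],-1)
B=mk(S([-102,0,103]),TR(90,33));rows(interp(A,B,6)+[B,B],-1,A)
E
```

```text
11.9667 [-0.34986126 -0.05317346  0.65372441] [-0.15095877  0.31546878  1.99457747 -0.01973793  0.25979661 -1.55203601]
[[-139.8864107    -0.45621809  117.94267552]] [-0.14523391  0.23808993 -0.20864078]
5.8 0.1 2.2 0.0 -0.1 0.1 -1; 11.7 0.3 4.3 0.1 -0.1 0.1 -1; 17.5 0.4 6.5 0.1 -0.2 0.2 -1; 23.3 0.5 8.6 0.1 -0.2 0.2 -1; 23.3 0.5 8.6 0.1 -0.2 0.2 -1; 
1.6 0.0 2.5 0.0 -0.0 -0.0 -1; 3.3 -0.0 5.0 0.0 -0.0 -0.0 -1; 4.9 0.0 7.5 0.0 -0.0 -0.0 -1; 6.5 -0.0 10.1 0.0 -0.0 -0.0 -1; 8.2 -0.0 12.6 0.0 -0.0 -0.0 -1; 9.8 0.0 15.1 0.0 -0.0 -0.0 -1; 9.8 0.0 15.1 -0.0 0.0 0.0 -1; 9.8 0.0 15.1 -0.0 0.0 0.0 -1;
```

send_rows --moves "6 0 2 0 0 0 -1; 12 0 4 0 0 0 -1; 17.5 0 6.5 0 0 0 -1; 23 0 8.6 0 0 0 -1; 23 0 8.6 0 0 0 -1; 23 0 8.6 0 0 0 -1"

```text
t: 12.47
ee_pos: [523.3, 37.8, 103.5]
orientation: [0.875, 0.035, 0.478, -0.068]
ft_force: [-0.5, 0.5, 0.1]
width: 0.7
```

send_rows --moves "1.6 0 2.5 0 0 0 -1; 3.3 0 5 0 0 0 -1; 4.9 0 7.5 0 0 0 -1; 6.5 0 10 0 0 0 -1; 8.2 0 12.6 0 0 0 -1; 9.8 0 15 0 0 0 -1; 9.8 0 15 0 0 0 -1; 9.8 0 15 0 0 0 -1"

```text
t: 13.13
ee_pos: [541.2, 35.1, 103.9]
orientation: [0.876, 0.035, 0.477, -0.068]
ft_force: [-0.6, -0.5, -0.6]
width: 0.3
```

```bash
python3 - <<'E'
from h import *
c=snap("wrist","w8.png")
s=sensors.get_state();print(s["t"],s["ft_force"],s["joint_positions"]);T=pose();print(toS(T[:3,3]),R.from_matrix(TR(90,33).T@T[:3,:3]).as_rotvec(degrees=True))
E
```

```text
13.1833 [-0.04898713  0.57806764 -0.48305558] [-0.15131216  0.39070379  1.9206939  -0.01912034  0.25644949 -1.55305568]
[[-101.94179536   -0.48847728  103.98632884]] [-0.15301564  0.12404811 -0.20688167]
```

View pics/w8.png

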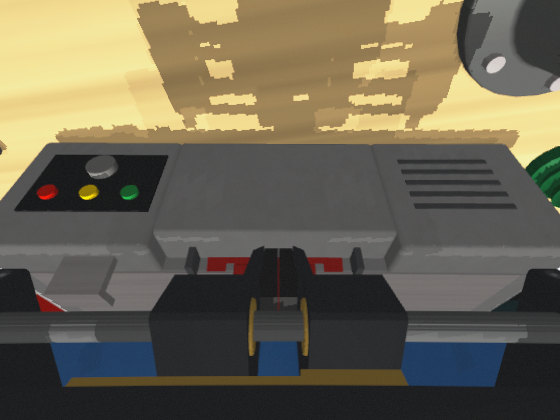

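send_rows --moves "1.1 0 1.7 0 0 0 -1; 2.2 0 3.4 0 0 0 -1; 2.2 0 3.4 0 0 0 -1; 2.2 0 3.4 0 0 0 -1"

```text
t: 13.52
ee_pos: [543.4, 34.9, 102.9]
orientation: [0.875, 0.035, 0.479, -0.068]
ft_force: [-6.8, 1.2, 0.6]
width: 0.3
```

send_rows --moves "1.1 0 1.7 0 0 0 -1; 2.2 0 3.4 0 0 0 -1; 2.2 0 3.4 0 0 0 -1; 2.2 0 3.4 0 0 0 -1"

```text
t: 13.85
ee_pos: [544.4, 34.8, 101.7]
orientation: [0.873, 0.035, 0.482, -0.068]
ft_force: [-24.7, 1.0, 9.0]
width: 0.5
```

```bash
python3 - <<'E'
from h import *
c=snap("wrist","w9.png")
c2=snap("side","s9.png");cv2.imwrite("pics/s9z.png",cv2.resize(c2["color"][170:270,220:345,::-1],None,fx=6,fy=6,interpolation=2))
s=sensors.get_state();print(s["t"],s["ft_force"],s["wrist_torque"]);T=pose();print(toS(T[:3,3]))
E
```

```text
13.95 [-24.5159576    1.06492977   8.39880262] [ 0.10449721  2.00291387 -0.2304759 ]
[[-98.74359224  -0.27791624 101.66805428]]
```

View pics/w9.png

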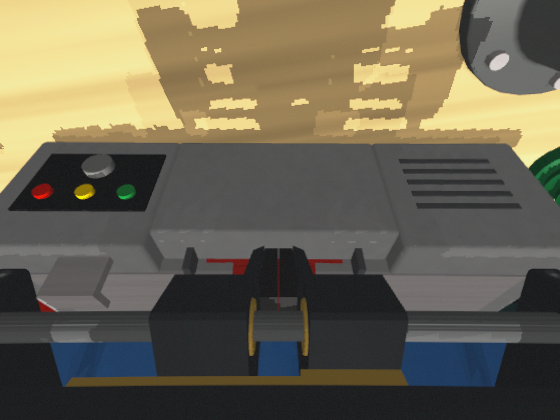

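View pics/s9z.png

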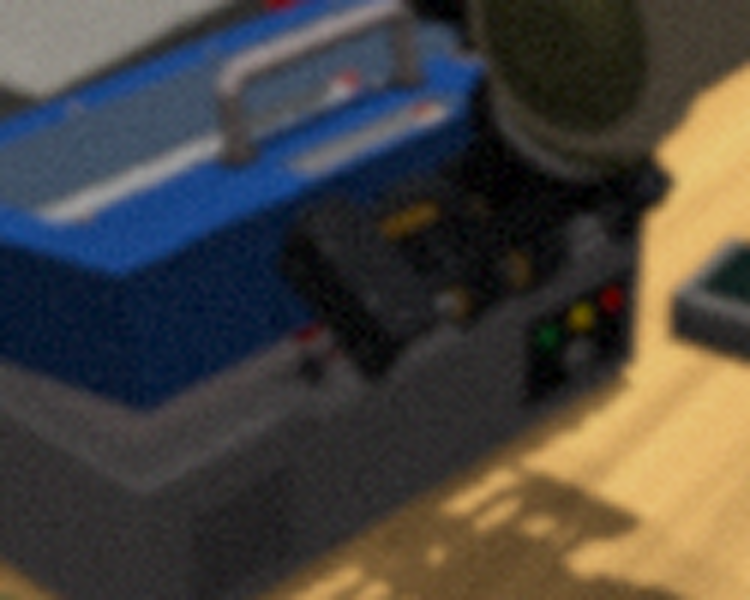

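The 24 N is probably the gripper body touching the hood's front wall. I back off at once and increase the lean.

send_rows --moves "-4 0 -6 0 0 0 -1; -8 0 -12 0 0 0 -1; -8 0 -12 0 0 0 -1; -8 0 -12 0 0 0 -1"

```text
t: 14.28
ee_pos: [535.0, 36.0, 104.4]
orientation: [0.876, 0.035, 0.477, -0.068]
ft_force: [0.8, -0.3, 0.5]
width: -0.0
```

```bash
python3 - <<'E'
from h import *
c=snap("wrist","w10.png")
s=sensors.get_state();print(s["t"],s["ft_force"],s["joint_positions"]);T=pose();print(toS(T[:3,3]))
for b in (37,38):
  A=mk(S([-118,0,106]),TR(90,b));rows(interp(T,A,3)+[A],-1)
E
```

```text
14.3333 [0.36262588 0.03311891 0.04376543] [-0.15137244  0.38273073  1.93547302 -0.01975046  0.24913121 -1.55237664]
[[-107.92559171   -0.53863497  104.389306  ]]
-2.3 0.2 -2.5 0.1 -1.4 0.1 -1; -4.6 0.4 -5.1 0.1 -2.7 0.1 -1; -6.8 0.5 -7.6 0.2 -4.1 0.2 -1; -6.8 0.5 -7.6 0.2 -4.1 0.2 -1; 
-2.3 0.2 -2.5 0.1 -1.7 0.1 -1; -4.6 0.4 -5.1 0.1 -3.4 0.1 -1; -6.8 0.5 -7.6 0.2 -5.1 0.2 -1; -6.8 0.5 -7.6 0.2 -5.1 0.2 -1;
```

View pics/w10.png

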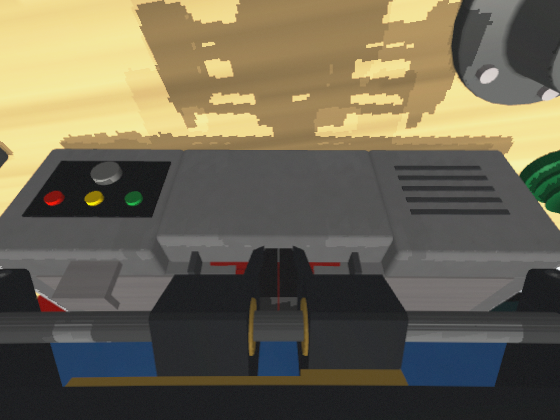

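send_rows --moves "-7 0 -8 0 -4 0 -1; -14 0 -16 0 -4 0 -1; -30 0 -40 0 -4 0 -1; -45 0 -60 0 -4 0 -1; -45 0 -60 0 -4 0 -1; -45 0 -60 0 -4 0 -1"

```text
t: 14.83
ee_pos: [465.5, 49.8, 128.8]
orientation: [0.887, 0.032, 0.456, -0.07]
ft_force: [0.6, -0.6, -0.0]
width: 0.4
```

```bash
python3 - <<'E'
from h import *
c=snap("wrist","w11.png");c2=snap("side","s11.png");cv2.imwrite("pics/s11z.png",cv2.resize(c2["color"][150:270,200:350,::-1],None,fx=5,fy=5,interpolation=2))
s=sensors.get_state();print(s["t"],s["ft_force"],s["joint_positions"]);T=pose();print(toS(T[:3,3]))
for th in (0,.1,.2,.3):
  f=lambda x,y,z:S([-104+(x+104)*np.cos(th)+(z-75)*np.sin(th),y,75+(z-75)*np.cos(th)])
  print(th,[proj(c,f(-104,y,z))[0].round(0).tolist() for y,z in((24,103),(24,132),(43,156))])
for h in(.17,.19,.22):
  p=lambda x,y,z:S([90+(x-90)*np.cos(h)+(z-112)*np.sin(h),y,112-(x-90)*np.sin(h)+(z-112)*np.cos(h)])
  print(h,[proj(c,p(-110,y,102))[0].round(0).tolist() for y in(-100,100)],[proj(c2,p(-110,y,102))[0].round(0).tolist() for y in(-167,167)])
E
```

```text
14.9333 [ 0.06325809 -0.44012497 -0.50714942] [-0.13941622  0.24682772  2.09925359 -0.08486797  0.17473663 -1.4783885 ]
[[-177.7863521     2.27388589  128.51968438]]
0 [[306.0, 276.0], [308.0, 312.0], [336.0, 347.0]]
0.1 [[305.0, 277.0], [307.0, 314.0], [334.0, 349.0]]
0.2 [[305.0, 278.0], [306.0, 315.0], [333.0, 349.0]]
0.3 [[305.0, 279.0], [306.0, 315.0], [331.0, 349.0]]
0.17 [[140.0, 315.0], [412.0, 317.0]] [[327.0, 194.0], [243.0, 239.0]]
0.19 [[139.0, 321.0], [413.0, 323.0]] [[327.0, 193.0], [242.0, 237.0]]
0.22 [[137.0, 330.0], [415.0, 332.0]] [[327.0, 191.0], [242.0, 235.0]]
```

View pics/w11.png

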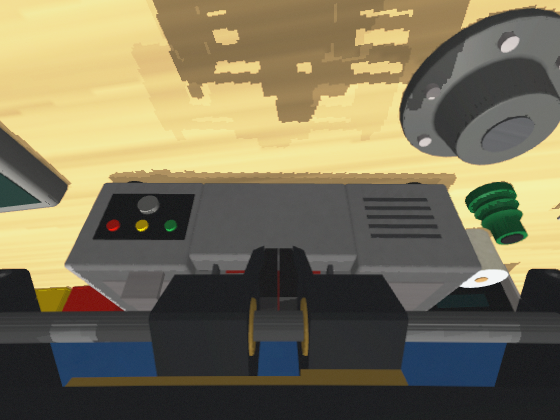

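View pics/s11z.png

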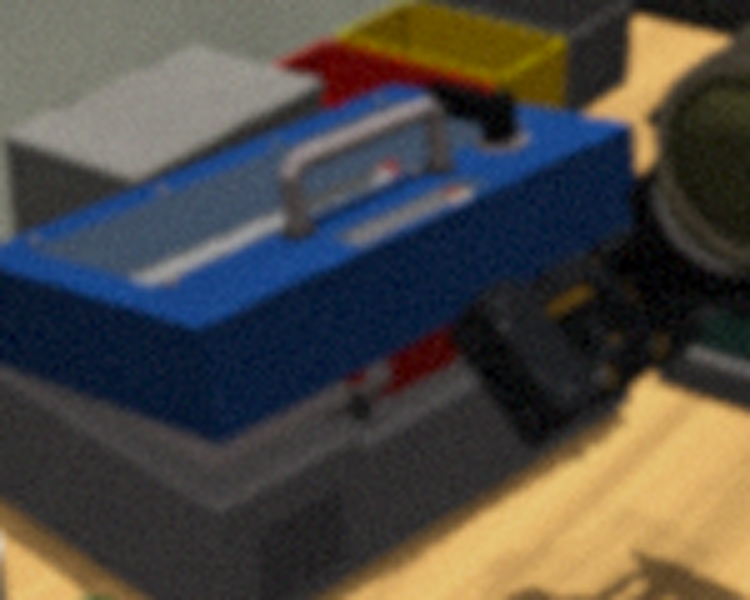

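```bash
python3 - <<'E'
from h import *
T=pose()
A=mk(S([-118,0,104]),TR(90,36.5));rows(interp(T,A,5)+[A,A],-1)
# sharpen compare side
a=load("s7")["color"];b=load("s11")["color"]
x=np.hstack([cv2.resize(i[190:240,255:320,::-1],None,fx=6,fy=6,interpolation=2) for i in(a,b)]);cv2.imwrite("pics/cmp.png",x)
E
```

```text
11.0 -0.4 6.9 0.0 -0.2 0.1 -1; 21.9 -0.8 13.7 0.1 -0.4 0.1 -1; 32.9 -1.2 20.6 0.1 -0.5 0.2 -1; 43.8 -1.6 27.5 0.1 -0.7 0.3 -1; 54.8 -2.0 34.3 0.2 -0.9 0.4 -1; 54.8 -2.0 34.3 0.2 -0.9 0.4 -1; 54.8 -2.0 34.3 0.2 -0.9 0.4 -1;
```

View pics/cmp.png

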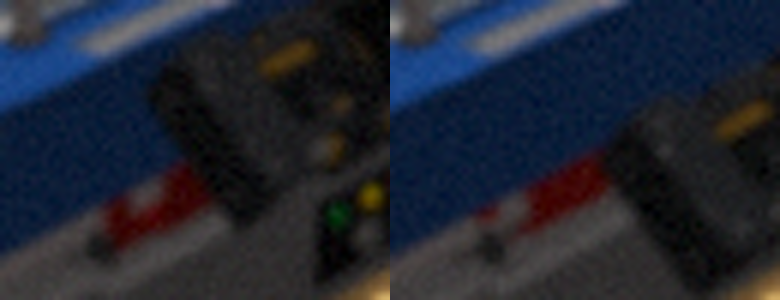

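send_rows --moves "11 0 7 0 0 0 -1; 22 -1 14 0 0 0 -1; 33 -1 21 0 0 0 -1; 44 -2 27 0 -1 0 -1; 55 -2 34 0 -1 0 -1; 55 -2 34 0 -1 0 -1; 55 -2 34 0 -1 0 -1"

```text
t: 15.52
ee_pos: [527.5, 39.1, 110.5]
orientation: [0.887, 0.032, 0.455, -0.071]
ft_force: [-0.4, 0.5, 0.4]
width: 0.6
```

```bash
python3 - <<'E'
from h import *
s=sensors.get_state();print(s["t"],s["ft_force"],s["joint_positions"]);T=pose();print(toS(T[:3,3]),R.from_matrix(TR(90,33).T@T[:3,:3]).as_rotvec(degrees=True))
A=mk(S([-104,0,104]),TR(90,37.5));rows(interp(T,A,5)+[A,A],-1)
B=mk(S([-96,0,104]),TR(90,37.5));rows(interp(A,B,6)+[B,B],-1,A)
E
```

```text
15.5167 [-0.40815095  0.46836408  0.37843475] [-0.14314417  0.36388618  1.97928954 -0.08162391  0.17530966 -1.48452025]
[[-116.02419277    1.35158708  110.48097399]] [-0.13671725 -2.73899049 -0.46871556]
2.5 -0.3 1.2 0.0 -0.4 0.1 -1; 4.9 -0.5 2.4 0.1 -0.7 0.2 -1; 7.4 -0.8 3.6 0.1 -1.1 0.3 -1; 9.8 -1.0 4.8 0.1 -1.4 0.4 -1; 12.3 -1.3 6.0 0.2 -1.8 0.5 -1; 12.3 -1.3 6.0 0.2 -1.8 0.5 -1; 12.3 -1.3 6.0 0.2 -1.8 0.5 -1; 
0.8 0.0 1.1 0.0 0.0 -0.0 -1; 1.6 -0.0 2.1 0.0 0.0 -0.0 -1; 2.4 -0.0 3.2 0.0 0.0 -0.0 -1; 3.2 0.0 4.2 0.0 0.0 -0.0 -1; 4.1 0.0 5.3 0.0 0.0 -0.0 -1; 4.9 0.0 6.3 0.0 0.0 -0.0 -1; 4.9 0.0 6.3 -0.0 0.0 0.0 -1; 4.9 0.0 6.3 -0.0 0.0 0.0 -1;
```

```bash
python3 - <<'E'
from h import *
T=pose()
A=mk(S([-106,0,103]),TR(90,35));rows(interp(T,A,3)+[A,A],-1)
E
```

```text
4.0 -0.4 1.3 0.0 0.2 0.2 -1; 8.0 -0.8 2.5 0.1 0.5 0.3 -1; 11.9 -1.3 3.8 0.1 0.7 0.5 -1; 11.9 -1.3 3.8 0.1 0.7 0.5 -1; 11.9 -1.3 3.8 0.1 0.7 0.5 -1;
```

send_rows --moves "4 0 1 0 0.3 0 -1; 8 -1 2.5 0 0.5 0 -1; 12 -1 4 0 0.7 0 -1; 12 -1 4 0 0.7 0 -1; 12 -1 4 0 0.7 0 -1"

```text
t: 15.93
ee_pos: [537.2, 36.6, 103.8]
orientation: [0.885, 0.032, 0.46, -0.071]
ft_force: [0.3, -0.4, 0.2]
width: 0.3
```

```bash
python3 - <<'E'
from h import *
s=sensors.get_state();print(s["t"],s["ft_force"],s["joint_positions"]);T=pose();print(toS(T[:3,3]),R.from_matrix(TR(90,33).T@T[:3,:3]).as_rotvec(degrees=True))
A=T.copy();A[:3,3]=S([-99,0,103]);rows(interp(T,A,5)+[A,A],-1)
E
```

```text
15.9333 [ 0.30392483 -0.35254981  0.15662419] [-0.14612226  0.38838438  1.95607449 -0.06736135  0.18484107 -1.50115632]
[[-106.07910925    0.35041401  103.82213376]] [-0.14535755 -2.10820939 -0.46556639]
0.9 -0.1 1.1 -0.0 0.0 0.0 -1; 1.9 -0.1 2.1 -0.0 0.0 0.0 -1; 2.8 -0.2 3.2 -0.0 0.0 0.0 -1; 3.8 -0.3 4.3 -0.0 0.0 0.0 -1; 4.7 -0.3 5.3 -0.0 0.0 0.0 -1; 4.7 -0.3 5.3 -0.0 0.0 -0.0 -1; 4.7 -0.3 5.3 -0.0 0.0 -0.0 -1;
```

send_rows --moves "1 0 1 0 0 0 -1; 2 0 2 0 0 0 -1; 3 0 3.2 0 0 0 -1; 3.8 0 4.3 0 0 0 -1; 4.7 0 5.3 0 0 0 -1; 4.7 0 5.3 0 0 0 -1; 4.7 0 5.3 0 0 0 -1"

```text
t: 16.52
ee_pos: [544.2, 35.5, 103.1]
orientation: [0.885, 0.032, 0.46, -0.071]
ft_force: [-0.2, -0.6, -0.3]
width: 0.8
```

```bash
python3 - <<'E'
from h import *
c=snap("wrist","w12.png")
s=sensors.get_state();print(s["t"],s["ft_force"],s["wrist_torque"],s["joint_positions"]);T=pose();print(toS(T[:3,3]),R.from_matrix(TR(90,33).T@T[:3,:3]).as_rotvec(degrees=True))
E
```

```text
16.5667 [-0.3339502  -0.17952505 -0.39488525] [0.08427902 0.09716855 0.00344041] [-0.14626545  0.39795609  1.93969967 -0.06443749  0.19153389 -1.50430789]
[[-99.13086906   0.35417801 103.08992555]] [-0.14990192 -2.11316611 -0.46387859]
```

View pics/w12.png

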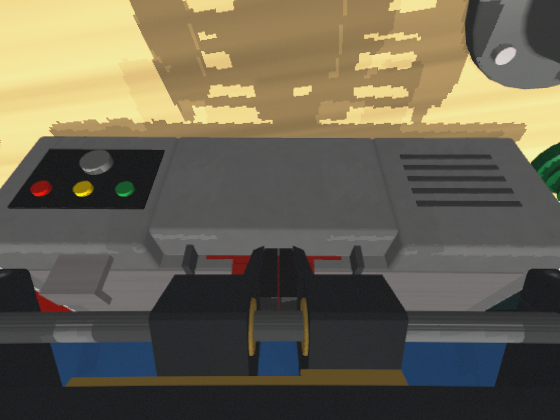

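send_rows --moves "0.7 0 0.8 0 0 0 -1; 1.3 0 1.5 0 0 0 -1; 1.3 0 1.5 0 0 0 -1; 1.3 0 1.5 0 0 0 -1"

```text
t: 16.9
ee_pos: [545.1, 35.4, 102.6]
orientation: [0.884, 0.032, 0.461, -0.071]
ft_force: [-6.4, 0.6, 3.3]
width: 0.6
```

send_rows --moves "0.7 0 0.8 0 0 0 -1; 1.3 0 1.5 0 0 0 -1; 1.3 0 1.5 0 0 0 -1; 1.3 0 1.5 0 0 0 -1"

```text
t: 17.23
ee_pos: [545.5, 35.4, 102.2]
orientation: [0.884, 0.032, 0.462, -0.071]
ft_force: [-18.7, -0.2, 14.1]
width: 0.7
```

```bash
python3 - <<'E'
from h import *
s=sensors.get_state();print(s["ft_force"],s["wrist_torque"]);T=pose();print(toS(T[:3,3]),R.from_matrix(TR(90,33).T@T[:3,:3]).as_rotvec(degrees=True))
F=SM()[:3,:3].T@s["ft_force"];M=SM()[:3,:3].T@s["wrist_torque"]
print(F,M)
b=np.radians(35)
for F,M,b in((F,M,b),(SM()[:3,:3].T@[-24.5,1.06,8.4],SM()[:3,:3].T@[.104,2.0,-.23],np.radians(33))):
  for nm,p in dict(tip=[.007,.005],body=[-.064*np.sin(b)+.0375*np.cos(b),.064*np.cos(b)+.0375*np.sin(b)],lip=[-.009,.038]).items():
    # My = rz Fx - rx Fz ; r = p - D*(-sin b, cos b)
    k=-np.cos(b)*F[0]-np.sin(b)*F[2]; c=p[1]*F[0]-p[0]*F[2]
    print(nm,"D",(M[1]-c)/k)
E
```

```text
[-18.73088792  -0.24275614  14.1431119 ] [-0.07449066  1.13116188 -0.25035778]
[[-97.71839904   0.45659931 102.19253542]] [-0.16784355 -1.86297867 -0.46469731]
[-18.4732568   -3.10545906  14.1431119 ] [-0.24666553  1.10645025 -0.25035778]
tip D 0.18486781187077964
body D 0.34009337993621824
lip D 0.23947094777995442
tip D 0.13695673930586094
body D 0.2375948144611687
lip D 0.17917968673159215
```

```bash
python3 - <<'E'
from h import *
for n in("w7","w8","w9","w10","w11","w12"):
    c=load(n);im=c["color"].astype(int)
    m=(im[:,:,0]>2*im[:,:,1]+20)&(im[:,:,0]>80)&(c["z_map"]>0);m[:200]=0
    v,u=np.nonzero(m);P=toS(pts(c,u,v))
    k=(abs(P[:,1])<50)&(abs(P[:,0]+95)<40)&(P[:,2]>85)&(P[:,2]<160);P=P[k]
    print(n,len(P))
    k=abs(P[:,1])>0
    for lo in range(88,150,6):
        q=P[(P[:,2]>=lo)&(P[:,2]<lo+6)]
        if len(q)>5: print("  z",lo,len(q),"x",np.percentile(q[:,0],[10,50,90]).round(1),"y",q[:,1].min().round(),q[:,1].max().round())
E
```

```text
w7 3505
  z 88 294 x [-90.8 -90.1 -89.5] y -46.0 39.0
  z 94 490 x [-103.5  -90.7  -89.3] y -46.0 39.0
  z 100 591 x [-105.6 -104.2  -89.8] y -46.0 39.0
  z 106 724 x [-105.8 -104.9  -89.9] y -46.0 39.0
  z 112 731 x [-105.7 -104.8  -89.9] y -46.0 39.0
  z 118 412 x [-105.7  -90.8  -89.5] y -46.0 39.0
  z 124 247 x [-105.4  -90.6  -89.5] y -46.0 39.0
  z 130 16 x [-105.  -104.7 -103.8] y -27.0 -21.0
w8 829
  z 88 382 x [-83.9 -82.9 -81.8] y -46.0 39.0
  z 94 310 x [-95.2 -82.4 -80.8] y -46.0 39.0
  z 100 125 x [-95.8 -94.8 -93.9] y -27.0 20.0
w9 417
  z 88 162 x [-82.5 -81.7 -80.9] y -46.0 39.0
  z 94 146 x [-93.5 -92.8 -92. ] y -27.0 21.0
  z 100 96 x [-93.7 -92.6 -91.6] y -27.0 20.0
  z 106 6 x [-117.5 -116.8 -115.7] y -16.0 14.0
w10 301
  z 88 163 x [-82.5 -81.7 -81. ] y -46.0 39.0
  z 94 100 x [-93.6 -92.8 -91.8] y -27.0 20.0
  z 100 25 x [-93.8 -92.9 -92.4] y -27.0 -22.0
  z 112 7 x [-129.8 -128.5 -127.5] y -17.0 14.0
w11 55
  z 88 55 x [-82.5 -81.7 -80.7] y -46.0 39.0
w12 495
  z 88 176 x [-82.5 -81.6 -80.9] y -46.0 39.0
  z 94 169 x [-93.7 -92.7 -91.6] y -28.0 20.0
  z 100 133 x [-93.7 -92.4 -91.1] y -27.0 20.0
  z 106 7 x [-117.4 -117.2 -115.4] y -15.0 15.0
  z 112 7 x [-121.9 -120.9 -119.4] y -16.0 16.0
```

Wrist depth puts the red tab's face at x ≈ -92.6, against -104.8 when engaged. So the catch is back at about 0.4 rad, at its stop, and the stop explains the force. I retreat and return to the handle.

send_rows --moves "-7 0 -8 0 0 0 -1; -14 0 -16 0 0 0 -1; -25 0 -30 0 1 0 -1; -45 0 -45 0 2 0 -1; -70 0 -50 0 2 0 -1; -100 0 -50 0 2 0 -1; -130 0 -50 0 2 0 -1; -160 0 -50 0 2 0 -1"

```text
t: 17.9
ee_pos: [415.4, 56.6, 205.6]
orientation: [0.876, 0.034, 0.475, -0.07]
ft_force: [0.1, 0.3, 0.2]
width: 0.3
```

```bash
python3 - <<'E'
from h import *
T=pose();print(toS(T[:3,3]),sensors.get_state()["joint_positions"],sensors.get_state()["ft_force"])
b=np.radians(10.8);G=mk(S([-45.8-65*np.sin(b),0,212.8+65*np.cos(b)]),TR(0,10.8));print(toS(G[:3,3]))
L=interp(T,G,16);rows(L[:8],[-1,-1,-1,-1,0,0,0.5,.5]);rows(L[8:],.5,L[7])
E
```

```text
[[-229.48624111    1.49042744  205.62981454]] [-0.13856736  0.00434147  2.04155541 -0.03291286  0.51854147 -1.53202482] [0.11266421 0.32464165 0.21223267]
[[-5.79797854e+01  1.22512129e-15  2.76648671e+02]]
2.1 -0.1 11.4 5.6 1.1 -1.1 -1; 4.3 -0.2 22.8 11.1 2.2 -2.1 -1; 6.4 -0.3 34.2 16.7 3.4 -3.2 -1; 8.5 -0.4 45.6 22.2 4.5 -4.3 -1; 10.7 -0.5 57.0 27.8 5.6 -5.3 0; 12.8 -0.6 68.4 33.3 6.7 -6.4 0; 14.9 -0.7 79.8 38.9 7.8 -7.5 0.5; 17.1 -0.8 91.2 44.4 8.9 -8.6 0.5; 
-0.1 8.1 8.3 5.6 1.1 -1.1 0.5; -0.2 16.2 16.6 11.1 2.2 -2.1 0.5; -0.4 24.4 24.8 16.7 3.4 -3.2 0.5; -0.5 32.5 33.1 22.2 4.5 -4.3 0.5; -0.6 40.6 41.4 27.8 5.6 -5.3 0.5; -0.7 48.7 49.7 33.3 6.7 -6.4 0.5; -0.9 56.9 58.0 38.9 7.8 -7.5 0.5; -1.0 65.0 66.3 44.4 8.9 -8.6 0.5;
```

The handle ends up behind the opened hood, so for the final swing I lift at the lip from the front with closed, leaning fingers.

```bash
cat >> h.py <<'E'
def lipT(th,b=34,up=20,gap=0,half=9,y=-3):
    c,s=np.cos(th),np.sin(th);l=np.array([90-200*c-10*s,112+200*s-10*c]);r=np.radians(b)
    t=l-up*np.array([-np.sin(r),np.cos(r)])-(half+gap)*np.array([np.cos(r),np.sin(r)])
    return mk(S([t[0],y,t[1]]),TR(90,b))
E
python3 - <<'E'
from h import *
c=snap("wrist");im=c["color"].astype(int)
m=(im[:,:,2]>im[:,:,0]+50)&(c["z_map"]>0);v,u=np.nonzero(m);P=toS(pts(c,u,v));k=(P[:,2]>120)&(P[:,2]<260)&(P[:,0]<-85);P=P[k];print(len(P), P[P[:,2]<np.percentile(P[:,2],8)].mean(0),P[:,2].min() if len(P) else 0)
T=pose();A=lipT(.18,gap=14,up=17);B=lipT(.19,gap=14,up=20);print(toS(T[:3,3]),toS(B[:3,3]))
C=B.copy();C[:3,3]=S([-165,-3,120]);rows(interp(T,C,3)+interp(C,B,3)+[B],-1)
E
```

```text
7620 [-109.46366268    2.20652272  137.77337598] 135.67682436010637
[[-230.60970748    1.92287152  209.61961751]] [[-116.17344207   -3.          110.50954841]]
37.0 -1.4 1.8 0.1 -0.2 0.1 -1; 74.0 -2.7 3.6 0.1 -0.4 0.3 -1; 111.0 -4.1 5.4 0.2 -0.6 0.4 -1; 122.6 -4.1 17.2 0.2 -0.6 0.4 -1; 134.2 -4.0 29.0 0.2 -0.6 0.4 -1; 145.8 -4.0 40.9 0.2 -0.6 0.4 -1; 145.8 -4.0 40.9 0.2 -0.6 0.4 -1;
```

send_rows --moves "37 -1 2 0 0 0 -1; 74 -3 4 0 0 0 -1; 111 -4 5 0 0 0 -1; 122 -4 17 0 0 0 -1; 134 -4 29 0 0 0 -1; 146 -4 41 0 0 0 -1; 146 -4 41 0 0 0 -1; 146 -4 41 0 0 0 -1"

```text
t: 18.62
ee_pos: [528.5, 33.9, 104.5]
orientation: [0.876, 0.034, 0.475, -0.07]
ft_force: [-1.1, 0.3, 0.6]
width: 0.4
```

```bash
python3 - <<'E'
from h import *
s=sensors.get_state();print(s["t"],s["ft_force"],s["joint_positions"]);T=pose();print(toS(T[:3,3]),R.from_matrix(TR(90,34).T@T[:3,:3]).as_rotvec(degrees=True))
B=lipT(.19);L=[lipT(t) for t in(.22,.26,.30,.34)]
rows(interp(T,B,4)+L,-1)
E
```

```text
18.6167 [-1.07141221  0.27654739  0.56883311] [-0.1564984   0.37422804  1.95444756 -0.02826887  0.23570726 -1.54812982]
[[-114.24652898   -3.63624026  104.54288519]] [-0.14032213  0.92470348 -0.46806397]
-1.6 0.1 3.9 0.0 -0.2 0.1 -1; -3.1 0.3 7.8 0.1 -0.5 0.2 -1; -4.7 0.4 11.7 0.1 -0.7 0.4 -1; -6.3 0.5 15.6 0.1 -0.9 0.5 -1; -10.7 0.5 19.7 0.1 -0.9 0.5 -1; -16.5 0.4 25.2 0.1 -0.9 0.5 -1; -22.1 0.4 31.0 0.1 -0.9 0.5 -1; -27.4 0.3 37.0 0.1 -0.9 0.5 -1;
```

send_rows --moves "-1.6 0 4 0 0 0 -1; -3 0 8 0 0 0 -1; -4.7 0 12 0 0 0 -1; -6 0 15.6 0 -1 0 -1; -10.7 0 19.7 0 -1 0 -1; -10.7 0 19.7 0 -1 0 -1"

```text
t: 19.12
ee_pos: [537.1, 32.9, 123.9]
orientation: [0.879, 0.033, 0.47, -0.071]
ft_force: [-9.1, 0.3, -2.9]
width: 0.7
```

send_rows --moves "-3 0 3 0 0 0 -1; -6 0 5.5 0 0 0 -1; -11 0 11 0 0 0 -1; -17 0 17 0 0 0 -1; -17 0 17 0 0 0 -1"

```text
t: 19.53
ee_pos: [543.0, 32.0, 149.0]
orientation: [0.88, 0.033, 0.468, -0.071]
ft_force: [-8.4, 0.1, -0.6]
width: 0.3
```

```bash
python3 - <<'E'
from h import *
c=snap("side","s13.png");cv2.imwrite("pics/s13z.png",cv2.resize(c["color"][110:290,160:360,::-1],None,fx=4,fy=3.3,interpolation=2))
s=sensors.get_state();print(s["t"],s["ft_force"],s["joint_positions"]);T=pose();print(toS(T[:3,3]),R.from_matrix(TR(90,34).T@T[:3,:3]).as_rotvec(degrees=True))
print([toS(lipT(t)[:3,3])[0].round(0) for t in(.3,.34,.4)])
E
```

```text
19.5833 [-7.28253273  0.74206424  0.89622385] [-0.15548145  0.3091492   1.87349739 -0.01977132  0.36421446 -1.55659428]
[[-99.6312473   -3.24871416 148.80781116]] [-0.15467322 -0.07802977 -0.46436618]
[array([-100.,   -3.,  140.]), array([-98.,  -3., 148.]), array([-94.,  -3., 159.])]
```

View pics/s13z.png

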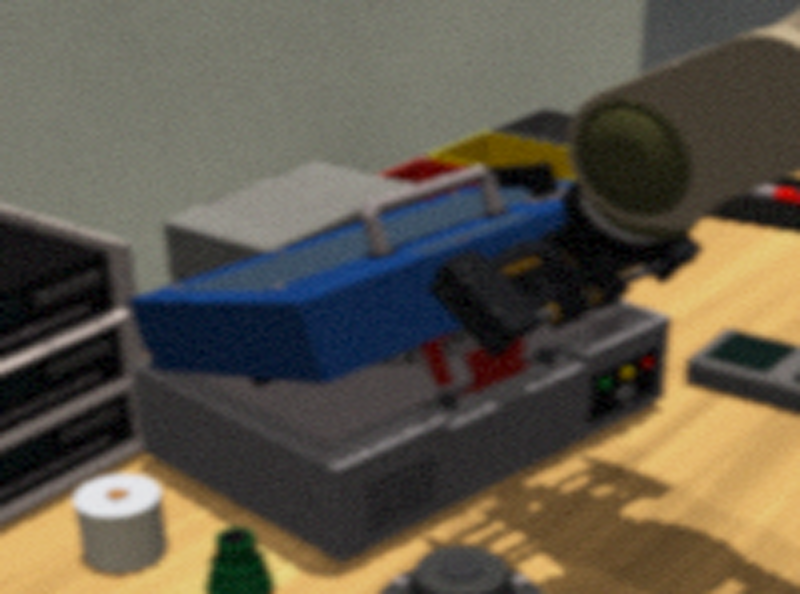

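The hood is past the catch at about 0.33 rad. I keep swinging it up.

```bash
python3 - <<'E'
from h import *
T=pose();ths=np.linspace(.34,1.26,25)[1:];L=[lipT(t) for t in ths]
rows(L[:8],-1);rows(L[8:16],-1,L[7]);rows(L[16:],-1,L[15])
E
```

```text
-3.0 0.2 6.6 0.2 0.1 0.5 -1; -7.5 0.2 12.8 0.2 0.1 0.5 -1; -11.8 0.1 19.2 0.2 0.1 0.5 -1; -15.8 0.1 25.7 0.2 0.1 0.5 -1; -19.6 0.0 32.4 0.2 0.1 0.5 -1; -23.1 -0.0 39.2 0.2 0.1 0.5 -1; -26.3 -0.1 46.2 0.2 0.1 0.5 -1; -29.3 -0.1 53.3 0.2 0.1 0.5 -1; 
-2.7 0.0 7.2 -0.0 -0.0 0.0 -1; -5.2 0.0 14.5 -0.0 -0.0 0.0 -1; -7.3 0.0 21.8 -0.0 -0.0 0.0 -1; -9.2 0.0 29.3 -0.0 -0.0 0.0 -1; -10.8 0.0 36.8 -0.0 -0.0 0.0 -1; -12.1 0.0 44.3 -0.0 -0.0 0.0 -1; -13.1 0.0 52.0 -0.0 -0.0 0.0 -1; -13.8 0.0 59.6 -0.0 -0.0 0.0 -1; 
-0.4 0.0 7.7 -0.0 -0.0 0.0 -1; -0.5 0.0 15.3 -0.0 -0.0 0.0 -1; -0.4 0.0 23.0 -0.0 -0.0 0.0 -1; 0.1 0.0 30.7 -0.0 -0.0 0.0 -1; 0.8 0.0 38.3 -0.0 -0.0 0.0 -1; 1.9 0.0 45.9 -0.0 -0.0 0.0 -1; 3.2 0.0 53.5 -0.0 -0.0 0.0 -1; 4.8 0.0 61.0 -0.0 -0.0 0.0 -1;
```

send_rows --moves "-3 0 6 0 0 0 -1; -7.5 0 12.8 0 0 0 -1; -12 0 19 0 0 0 -1; -16 0 26 0 0 0 -1; -20 0 32 0 0 0 -1; -23 0 39 0 0 0 -1; -26 0 46 0 0 0 -1; -29 0 53 0 0 0 -1"

```text
t: 20.25
ee_pos: [569.1, 28.4, 201.6]
orientation: [0.879, 0.033, 0.47, -0.071]
ft_force: [-13.5, -0.5, -0.2]
width: 0.6
```

send_rows --moves "-2.7 0 7 0 0 0 -1; -5 0 14.5 0 0 0 -1; -7 0 22 0 0 0 -1; -9 0 29 0 0 0 -1; -11 0 37 0 0 0 -1; -12 0 44 0 0 0 -1; -13 0 52 0 0 0 -1; -14 0 60 0 0 0 -1"

```text
t: 20.92
ee_pos: [611.9, 21.9, 247.4]
orientation: [0.88, 0.033, 0.468, -0.071]
ft_force: [-2.9, -1.5, -6.2]
width: 0.2
```

```bash
python3 - <<'E'
from h import *
c=snap("side","s14.png");cv2.imwrite("pics/s14z.png",cv2.resize(c["color"][60:290,130:380,::-1],None,fx=3.2,fy=2.6,interpolation=2))
s=sensors.get_state();print(s["t"],s["ft_force"],s["joint_positions"]);T=pose();print(toS(T[:3,3]),R.from_matrix(TR(90,34).T@T[:3,:3]).as_rotvec(degrees=True))
ths=np.linspace(.34,1.26,25)[1:];rows([lipT(t) for t in ths[16:]],-1)
E
```

```text
20.9667 [-0.985418   -1.41566002 -2.83800416] [-0.15409979  0.28319847  1.5496511  -0.01227539  0.71227423 -1.56442289]
[[-28.62712818  -2.79556944 248.56175563]] [-0.14222259 -0.17649053 -0.47631999]
-0.6 -0.2 5.8 0.1 0.2 0.5 -1; -0.7 -0.2 13.5 0.1 0.2 0.5 -1; -0.5 -0.3 21.2 0.1 0.2 0.5 -1; 0.0 -0.3 28.8 0.1 0.2 0.5 -1; 0.8 -0.3 36.5 0.1 0.2 0.5 -1; 1.9 -0.3 44.1 0.1 0.2 0.5 -1; 3.2 -0.3 51.6 0.1 0.2 0.5 -1; 4.9 -0.3 59.1 0.1 0.2 0.5 -1;
```

View pics/s14z.png

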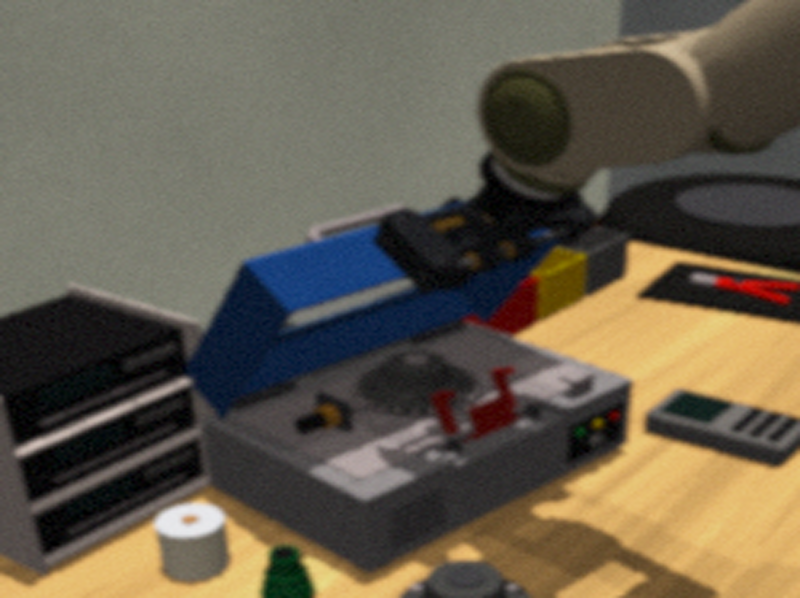

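The hood is at about 0.95 rad and the red catch is tilted back at (490,410). I finish the swing.

send_rows --moves "0 0 7 0 0 0 -1; 0 0 15 0 0 0 -1; 0 0 22 0 0 0 -1; 0 0 30 0 0 0 -1; 1 0 37 0 0 0 -1; 2 0 44 0 0 0 -1; 3 0 50 0 0 0 -1; 4 0 55 0 0 0 -1"

```text
t: 21.63
ee_pos: [660.4, 14.6, 274.9]
orientation: [0.881, 0.033, 0.467, -0.071]
ft_force: [-2.9, -1.4, -4.4]
width: 0.6
```

send_rows --moves "0 0 2 0 0 0 -1; 0 0 3 0 0 0 -1; 0 0 3 0 0 0 -1; 0 0 3 0 0 0 -1"

```text
t: 21.97
ee_pos: [662.2, 14.4, 276.2]
orientation: [0.88, 0.033, 0.468, -0.071]
ft_force: [-2.2, -0.1, -6.0]
width: 0.4
```

```bash
python3 - <<'E'
from h import *
s=sensors.get_state();print(s["t"],s["ft_force"],s["joint_positions"]);T=pose();print(toS(T[:3,3]),[toS(lipT(t)[:3,3])[0].round(0) for t in(1.15,1.2,1.25)])
E
```

```text
21.9667 [-2.24476417 -0.11545224 -6.0373768 ] [-0.15357993  0.34148516  1.37508276 -0.0108509   0.82998286 -1.56605975]
[[ 20.78080282  -2.47790191 276.24181004]] [array([  3.,  -3., 269.]), array([ 12.,  -3., 273.]), array([ 21.,  -3., 277.])]
```

send_rows --moves "0 0 -6 0 0 0 -1; 0 0 -16 0 0 0 -1; 0 0 -32 0 0 0 -1; -8 0 -55 0 0 0 -1; -22 0 -85 0 0 0 -1; -40 0 -115 0 0 0 -1; -60 0 -145 0 0 0 -1; -80 0 -175 0 0 0 -1"

```text
t: 22.63
ee_pos: [473.9, 43.7, 245.9]
orientation: [0.882, 0.033, 0.465, -0.071]
ft_force: [0.6, 0.4, 0.2]
width: 0.5
```

send_rows --moves "-15 0 -25 0 0 0 -1; -30 0 -45 0 0 0 -1; -30 0 -45 0 0 0 -1; -30 0 -45 0 0 0 -1; -30 0 -45 0 0 0 -1; -30 0 -45 0 0 0 -1"

```text
t: 23.13
ee_pos: [422.6, 51.7, 244.9]
orientation: [0.881, 0.033, 0.466, -0.071]
ft_force: [-0.8, 0.2, 0.3]
width: 0.8
```

```bash
python3 - <<'E'
from h import *
c=snap("side","s15.png");cv2.imwrite("pics/s15z.png",cv2.resize(c["color"][60:290,130:380,::-1],None,fx=3.2,fy=2.6,interpolation=2));c2=snap("scene","c15.png");w=snap("wrist","w15.png")
s=sensors.get_state();print(s["t"],s["ft_force"],s["qvel"]);print(toS(pose()[:3,3]))
# hood plate normal from side depth
im=c["color"].astype(int)
for nm,q in(("side",c),("scene",c2),("wrist",w)):
    im=q["color"].astype(int);m=(im[:,:,2]>im[:,:,0]+30)&(q["z_map"]>0);v,u=np.nonzero(m);P=toS(pts(q,u,v));k=(P[:,2]>120)&(P[:,2]<340)&(P[:,0]>-20)&(P[:,0]<220)&(abs(P[:,1])<155);P=P[k]
    best=0
    if len(P)<50: print(nm,len(P));continue
    for th in np.arange(.9,1.4,.02):
        n=np.array([np.sin(th),0,np.cos(th)]);d=(P-[90,0,112])@n
        h=max(((abs(d-x)<2.5).sum()) for x in np.arange(45,58,1.))
        if h>best: best,bt=h,th
    print(nm,len(P),best,bt)
    im=q["color"].astype(int)
a=load("scene0")["color"];x=np.hstack([cv2.resize(i[150:310,150:420,::-1],None,fx=1.45,fy=2.2) for i in(a,c2["color"])]);cv2.imwrite("pics/cmp2.png",x)
E
```

```text
23.2833 [-0.33828016  0.60863094 -0.73290242] [-0.00064284 -0.00173212  0.00619528  0.00041838  0.00010241  0.00069524]
[[-222.20608955   -2.27320295  244.16328629]]
side 2522 381 1.2600000000000002
scene 6501 4021 1.2600000000000002
wrist 3
```

View pics/s15z.png

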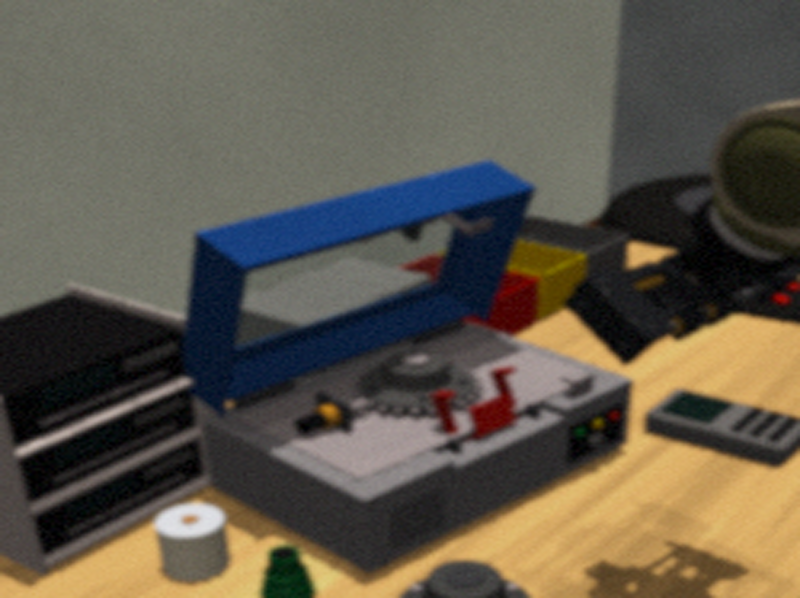

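View pics/c15.png

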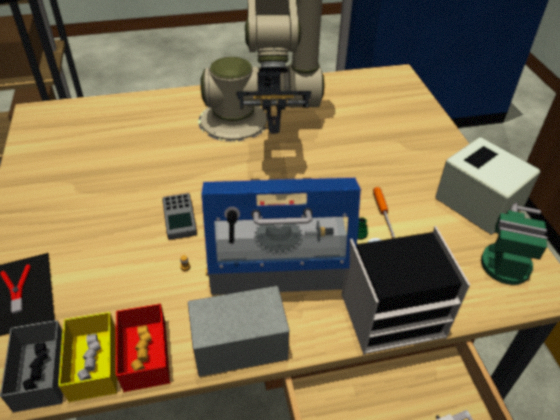

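View pics/w15.png

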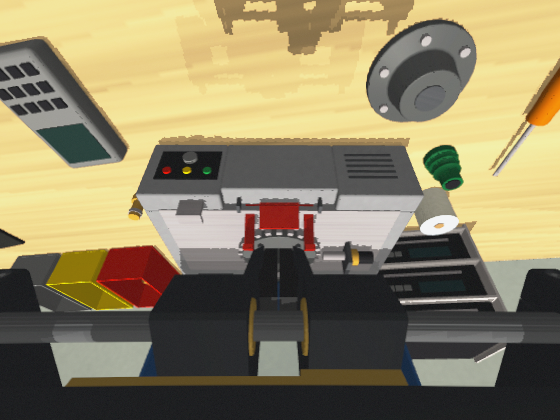

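The hood stands at about 1.26 rad. The lever runs (232,212) to (231,240), toward the hinge, and the bystanders are where they were. One quick depth check of the catch, then hand in.

```bash
python3 - <<'E'
from h import *
c=load("w15");im=c["color"].astype(int)
m=(im[:,:,0]>2*im[:,:,1]+20)&(im[:,:,0]>80)&(c["z_map"]>0);m[:195]=0
v,u=np.nonzero(m);P=toS(pts(c,u,v));k=(abs(P[:,1]+3)<20)&(abs(P[:,0]+90)<30)&(P[:,2]>95)&(P[:,2]<140);P=P[k]
f=np.polyfit(P[:,2],P[:,0],1);print(len(P),"catch angle",np.arctan(f[0]),P.mean(0), "via pos",np.arctan((P[:,0].mean()+104)/(P[:,2].mean()-75)))
s=sensors.get_state();print(s["t"],s["ft_force"])
job.sign_off()
E
```

```text
849 catch angle 0.3883634011193135 [-88.19869015  -3.16161144 111.11639232] via pos 0.41241946347547753
23.2833 [-0.33828016  0.60863094 -0.73290242]
the job is handed in; nothing more can be done
```

The hood is open and the job is handed in at 23.3 s; no verdict was reported.

I swung the lever to the rear and raised the hood by its handle to about 0.19 rad. I then pushed the catch back with closed fingers and lifted the hood open by its front lip.

**Last checks**

| Item | Reading |
|---|---|
| Hood | about 1.26 rad, the same from both fixed cameras |
| Latch | lever points at the hinge, about 1.5 rad |
| Catch | 0.39 to 0.41 rad from wrist-camera depth |
| Wrist force | under 1 N, arm clear of everything |
| Other things on the bench | unmoved as far as the pictures show; displacements not measured |

**What did not go to plan**
- **Lean:** a wrist joint limit stopped the intended 40° lean, so I pushed the catch at about 33 to 35°.
- **Push force:** the force rose to about 25 N during the catch push, and to 19 N on a second push. I took it at first for the gripper touching the hood. Depth readings later showed the catch already at or near its stop, so the second push was probably unnecessary. I can't fully rule out a light touch of the gripper body on the hood.
- **Sideways offset:** the wrist camera put the catch and latch about 3 to 4 mm off my stand estimate in y. This did no harm.

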